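# Lock a gilded pull plate into the slanted fitting rest

### The arm

A 6-joint arm with a two-finger parallel gripper is mounted at the origin on the work surface. World frame = base frame: x ahead of the robot, y to its left, z up, the work surface at z = 0. Lengths are in mm, angles in rad, forces in N, time in s.
With the tool pointing down it reaches from about 150 to 775 mm from the base axis. Payload 6.1 kg.
Tool frame: the origin (TCP) lies between the finger pads; the fingertips stand 11 mm ahead of it and the grasp point (between the pads) lies 8 mm behind it; y points along the fingers, x is the direction in which the jaws open and shut, and the axes are right-handed (so a half turn about y gives the same grasp; the last joint's range is limited). The gripper opens to 85 mm and grips with 20 to 120 N. Pads are 22 mm wide; open, the fingers measure 114 mm over their backs; the gripper's body (76 mm by 85 mm) begins 54 mm behind the grasp point. The pads swing forward as they close: fully open they stand 13 mm farther back than shut.
Start: joints at [-1.114, 0.126, -0.04, 1.405, 0, 1.571], TCP at [231.557, -471.158, 242.295] pointing down, gripper open.
Joint ranges: [-2.72, 2.72], [-0.95, 1.95], [-1.27, 1.35], [-1.78, 2.02], [-1.46, 1.47], [-3.14, 3.14]. Speed limits (rad/s): [2.39, 2.39, 3.01, 3.14, 3.14, 3.14].

### API

Orientations are given as a unit quaternion [x, y, z, w].
In Python, from cell import state, capture, camera_params, job_done, outline_of, tip_of gives the robot as it stands.
- The arm moves only by the tool send_rows, never from a script. Its argument "series" is a list that holds one entry, the list of rows, each a list of 7 numbers: the shift along the world's x, y, z in cm, then the turn, a rotation vector about the world's x, y, z in rad, then the opening, from -1 (shut) to 1 (fully open). A call has 1 to 10 rows; each row is the pose to reach, as a shift and turn from the pose commanded when the call began; what a row does not reach only later rows make up. A row lasts 1/10 s, in which the tool goes at most 50 mm and 8.59 degrees, less where a joint would pass 70% of its speed; a pose out of reach is approached as far as the arm can. A call with a gripper value outside its range is refused whole. The fingers move at their own pace and stop on an object; "grip_force" is the grip in N (left out, the last holds). Time passes only in rows, so rows that repeat a pose let the fingers close. It gives the time, the measured TCP pose, the force and the opening at its end, in the units of the state.
- state(): the state, without advancing time (a new reading comes with each control period).
- capture(name): name is "side" or "top"; returns (picture, depth): 384x512x3 uint8, red, green, blue; 384x512 float32, mm along the optical axis (not along the pixel's ray), 0 where there is no reading.
- camera_params(name): a dict with "K" (3x3 intrinsics, pixels), "distortion" ([k1, k2, p1, p2, k3] as OpenCV has them; the pictures are not rectified), "R" (3x3) and "t" (3): a world point X has camera coordinates R X + t. Camera axes: x right, y down, z forward; pixel columns grow to the right and rows downward; lengths in mm; the calibration is good to about 2 mm. A picture is of the moment at which its call begins. camera_params takes no time and is no camera call.
- job_done(): hands the job in, once; it reports no verdict.
Trained networks look in the newest picture that a camera, given by its name, has taken for a name from the list of things; names that differ only in an ending like _2 or _b are one class to them, and where a whole thing is asked for, a point or a joint stands for the part that bears it (a point fixed in the world has none). Each returns a list of dicts, best first, with "confidence" (0 to 1); they miss things now and then, are a little off and sometimes report something else, mostly with a low value. They report only what shows in the picture. A call takes as long as a camera call. They do not tell look-alikes from the thing itself.
- outline_of(label, camera): "pixels" (384x512 bool, what is visible of it) and "position" ([column, row] in pixels, amid what is visible of it).
- tip_of(label, camera): "position" ([column, row] in pixels: a listed point, or the origin of a listed thing).
The state is a dict: "time_s": time; "q": joint angles; "joint_vel": joint speeds; "joint_torque": joint torques, N m; "position": TCP position; "eef_rot": TCP orientation; "contact_force": force on the tool from outside, world axes, zero at the start; "wrist_torque": the same for the moment, N m; "gripper_width": opening from 0.0 (shut) to 1.0 (fully open).
Only numpy, scipy, OpenCV 4.12 (cv2) and the standard library are available. Lean on these libraries where they do the work, as an engineer would, in place of code of your own. Each camera call takes 0.05 s, during which the arm holds its last target.

### The job

Pick up the gilded pull plate by its bar and lay it gently, without letting it drop, on the slanted black rest, between the two stops and with its long edge down on the brass ledge; let go of it. Then squeeze the red latch tab against the grey grip post of the sliding stop, move the stop one notch towards the plate, and let go so that the latch springs back out into its notch and locks. Do not knock over the amber jar.

Things in the scene. Friction and masses are not known exactly. Their poses are not given: they have to be found in the camera images.
- pull: The gilded pull plate, loose, about 0.25 to 0.5 kg: a flat plate 80 mm (its x) by 150 mm (its y) by 6 mm with a raised bar handle on top. Origin at the centre of its underside, z out of its top side. A half turn about z makes no difference. It starts lying flat on the table, bar up.
- pull_bar (a point): Centre of the pull plate's bar handle, 33 mm above the plate's underside; axes as pull. The bar is 16 mm wide along x (grasp it across this), 90 mm long along y and 18 mm high (from 24 to 42 mm above the underside), carried on two 14 mm posts at y = -36 and +36 mm, open beneath between them.
- seat (a point): Point on the surface of the black board (fixed, sloping 30 degrees, low side to the robot) where the centre of the plate's underside belongs when locked in. x points straight up the slope, y level along the board, z is the outward normal. The brass ledge is 10 mm high; its upper side, on which the plate's lower long edge rests, is at x = -40 mm, y -77 to +75 mm. Nothing stands above the board.
- grip (a point): Centre of the squeeze grip on the sliding stop, 52 mm out from the board; axes as seat; moves with the stop. Outer face of the grey post: x = +18 mm. Outer face of the red tab: x = -18 mm at rest (36 mm over both), moving up to 10 mm to +x when squeezed. Both are 28 to 30 mm wide along y and stand 17 to 72 mm out from the board, over a 15 mm base plate. At the start 149 mm to +y of seat.
- slide (a joint): Position of the sliding stop in m: 0 at the start (latched), growing as it moves towards the plate (to -y of seat). Notches are at -0.040, 0 and 0.040; the latch tooth is 8 mm wide and its notch 13 mm wide. It slides freely (about 2 N) only while the tab is squeezed.
- tab (a joint): How far the red latch tab is squeezed in, m: 0 released, 0.010 fully in. Spring: 4 N at 0 rising to 9 N at 0.010. The tooth clears the notch at 0.006; it can spring fully back to 0 only in a notch.
- jar: Amber glass jar with steel lid, loose bystander, 68 mm across, 85 mm tall, standing on the table. Origin at the centre of its underside, z up.
- fixed_face (a point): Middle of the fixed brass stop's face, on the board surface; axes as seat. The plate lies to +y of this face, which is 80 mm long up the slope and 20 mm high. It is 77 mm to -y of seat.
- slide_face (a point): Middle of the sliding stop's black rubber face, on the board surface, moving with the stop; axes as seat. The plate belongs to -y of it. 70 mm long, 24 mm high. It is 117 mm to +y of seat at the start, 77 mm once one notch on, leaving 4 mm slack over the 150 mm plate. A dark notched bar, 27 mm high, lies below the stop on the slope, from 24 to 52 mm down-slope of seat.
Mind the look-alikes: they are no part of the job. What is shaped like the pull but white is not meant.

How it is judged (in metres and radians):
On the way:
1. the pull plate lies flat on the rest with its lower edge on the ledge, between the stops, and is let go, while the sliding stop is still in its first notch (x of pull in the frame of seat between -0.004 and 0.007 m and y of pull in the frame of seat between -0.006 and 0.03 m and z of pull in the frame of seat between -0.003 and 0.004 m and angle between the z axis of pull and the z axis of seat, either way round below 0.08 rad and contact force between the fingers and pull below 0.1 N and value of joint slide below 0.008 m and angle between the y axis of pull and the y axis of seat, either way round below 0.12 rad), for 0.2 s.
At the end, for the whole second after the job is handed in: The pull plate lies flat on the slanted board at rest, its lower edge within 6 mm of the ledge, centred between the two stops within 7 mm and square within 0.08 rad; the sliding stop is one notch on (0.040 m within 4 mm) and its tab has sprung back (less than 2 mm in) (x of pull in the frame of seat between -0.004 and 0.006 m and y of pull in the frame of seat between -0.007 and 0.007 m and z of pull in the frame of seat between -0.003 and 0.004 m and angle between the y axis of pull and the y axis of seat, either way round below 0.08 rad and angle between the z axis of pull and the z axis of seat, either way round below 0.08 rad and linear speed of pull below 0.01 m/s and value of joint slide between 0.036 and 0.044 m and value of joint tab below 0.002 m); the robot touches nothing.
It fails at once if the amber jar was knocked over (angle between jar's own z axis and vertical above 0.5 rad).
It fails at once if the pull plate was dropped (contact force between the fingers and pull below 0.05 N and linear speed of pull above 0.5 m/s).
It also fails if it takes over 58 s, if anything falls off the work surface, if the arm or the gripper's body presses on something with over 40 N, if the wrist force passes 120 N, or if a joint passes its speed limit or range.

## Working session

There is one attempt and no reset: what is moved stays moved. The work goes in short steps, Python scripts to look and compute and a tool call to move; the robot and the scene stay as the last step left them, time stands still between calls to the robot, and variables do not carry over. Pictures are saved under pics/ and viewed, and the job is handed in when it is done.

Besides the shell and the picture viewer there is one more tool, called after "Emit:" by a JSON object that holds its "fn" and its "kwargs". send_rows: Moves the arm, as the interface text tells. Its arguments: {"type":"object","properties":{"series":{"type":"array"},"grip_force":{"type":"number"}},"required":["series"]}

```bash
mkdir -p pics; ls; python3 - <<'E'
from cell import *
import cv2,numpy as np
print(state())
for n in("side","top"):
    p,d=capture(n); cv2.imwrite(f"pics/{n}0.png",p[:,:,::-1]); np.savez(f"{n}0.npz",p=p,d=d)
    c=camera_params(n); print(n,{k:np.round(np.array(v),3).tolist() for k,v in c.items()})
    for l in ("pull_bar","pull","seat","grip","slide_face","fixed_face","jar"):
        print(l,[(np.round(r['position'],1).tolist(),round(r['confidence'],2)) for r in tip_of(l,n)])
E
```

```text
pics
{'time_s': 0.0, 'q': array([-1.11398179e+00,  1.26358970e-01, -4.06102794e-02,  1.40537581e+00,
       -1.83572970e-05,  1.57076678e+00]), 'joint_vel': array([-0.00167447, -0.00072344,  0.0002989 , -0.00211478,  0.00056049,
        0.00041005]), 'joint_torque': array([ 8.26211563e-04, -4.35914791e+01,  3.52924597e+01,  1.73472724e-02,
        1.10824161e-05, -3.85068233e-06]), 'position': array([ 231.39931703, -470.82598392,  241.53843364]), 'eef_rot': array([-0.59994874,  0.37426015, -0.3733237 ,  0.60051666]), 'contact_force': array([0.47482473, 0.68530367, 0.74948302]), 'wrist_torque': array([-0.0186792 ,  0.02179036, -0.03248286]), 'gripper_width': 1.0003777444984767}
side {'K': [[461.094, 0.0, 252.187], [0.0, 461.094, 190.672], [0.0, 0.0, 1.0]], 'distortion': [-0.154, 0.0, 0.0, 0.0, 0.0], 'R': [[0.999, -0.05, 0.006], [-0.034, -0.751, -0.66], [0.038, 0.659, -0.751]], 't': [-580.054, 42.881, 1240.651]}
pull_bar [([182.0, 154.1], 0.81), ([320.9, 235.7], 0.71), ([210.4, 274.0], 0.61)]
pull [([182.8, 164.5], 0.9), ([210.9, 280.4], 0.69), ([210.6, 277.7], 0.47)]
seat [([269.3, 166.9], 0.8), ([211.3, 275.4], 0.5), ([320.6, 236.8], 0.49)]
grip [([247.1, 114.9], 0.83)]
slide_face [([254.0, 133.8], 0.84)]
fixed_face [([276.2, 187.9], 0.96)]
jar [([317.6, 236.1], 0.71)]
top {'K': [[366.658, 0.0, 256.391], [0.0, 366.658, 184.655], [0.0, 0.0, 1.0]], 'distortion': [-0.002, 0.0, 0.0, 0.0, 0.0], 'R': [[-0.026, -0.999, -0.025], [-0.984, 0.03, -0.174], [0.175, 0.02, -0.984]], 't': [-9.692, 587.423, 927.929]}
pull_bar [([198.0, 261.2], 0.72), ([343.5, 225.9], 0.7)]
pull [([342.4, 226.9], 0.88), ([198.4, 258.6], 0.78)]
seat [([221.4, 169.8], 0.83)]
grip [([157.5, 189.0], 0.93)]
slide_face [([173.5, 177.4], 0.8), ([246.2, 164.8], 0.27)]
fixed_face [([251.6, 166.6], 0.91)]
jar [([293.2, 130.0], 0.64)]
```

View pics/side0.png

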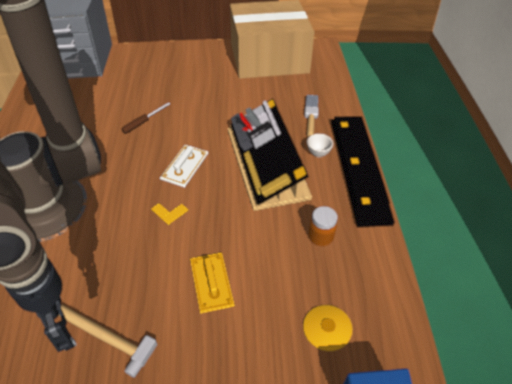

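View pics/top0.png

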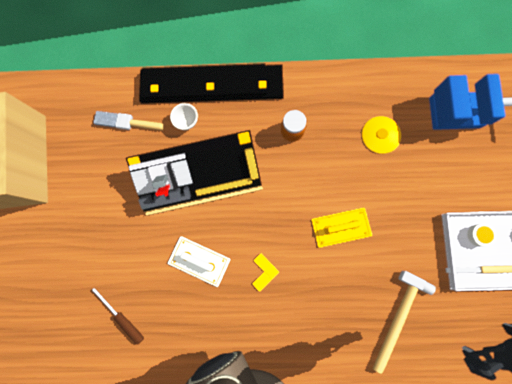

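```bash
cat > h.py <<'E'
import numpy as np, cv2
from cell import *
from scipy.spatial.transform import Rotation as Rn
from scipy.optimize import least_squares
C={n:{k:np.array(v,float) for k,v in camera_params(n).items()} for n in("side","top")}
def proj(n,X):
    c=C[n]; r=cv2.Rodrigues(c['R'])[0]
    return cv2.projectPoints(np.atleast_2d(X).astype(float),r,c['t'],c['K'],c['distortion'])[0][:,0]
def rays(n,px):
    c=C[n]; u=cv2.undistortPoints(np.array(px,float).reshape(-1,1,2),c['K'],c['distortion'])[:,0]
    d=np.c_[u,np.ones(len(u))]
    return -c['R'].T@c['t'], d@c['R'], d   # world dirs with cam z=1
def onz(n,px,z):
    o,d,_=rays(n,px); s=(z-o[2])/d[:,2]; return o+d*s[:,None]
def withdepth(n,px,dep):
    o,d,_=rays(n,px); px=np.array(px).astype(int)
    return o+d*dep[px[:,1],px[:,0]][:,None]
def seatR(yaw,tilt=np.pi/6):
    # x up-slope, low side to the robot; yaw about world z
    x=np.array([np.cos(tilt),0,np.sin(tilt)]);y=np.array([0,1,0.]);z=np.cross(x,y)
    return Rn.from_euler('z',yaw).as_matrix()@np.c_[x,y,z]
E
python3 - <<'E'
from h import *
P={'seat':(0,0,0),'fixed_face':(0,-77,0),'slide_face':(0,117,0),'grip':(0,149,52)}
ob={'side':{'seat':(269.3,166.9),'fixed_face':(276.2,187.9),'slide_face':(254,133.8),'grip':(247.1,114.9)},
'top':{'seat':(221.4,169.8),'fixed_face':(251.6,166.6),'slide_face':(173.5,177.4),'grip':(157.5,189)}}
def res(p,cams=('side','top')):
    r=[]
    for n in cams:
        X=np.array([P[k] for k in P])@seatR(p[3]).T+p[:3]
        r.append((proj(n,X)-np.array([ob[n][k] for k in P])).ravel())
    return np.concatenate(r)
for cams in (('side','top'),('side',),('top',)):
    s=least_squares(res,[600,100,60,0],args=(cams,),loss='soft_l1'); print(cams,s.x.round(3),s.cost,s.fun.reshape(-1,2).round(1).tolist() if len(cams)==2 else '')
# depth plane of board, from dark pixels near seat
for n in('side','top'):
    d=np.load(n+'0.npz'); dep=d['d'];img=d['p']
    cx,cy=map(int,ob[n]['seat'])
    yy,xx=np.mgrid[cy-10:cy+11,cx-10:cx+11]; px=np.c_[xx.ravel(),yy.ravel()]
    X=withdepth(n,px,dep); ok=(dep[px[:,1],px[:,0]]>0)&(img[px[:,1],px[:,0]].max(1)<60); X=X[ok]
    m=X.mean(0);U,S,V=np.linalg.svd(X-m); nrm=V[2]*np.sign(V[2,2]); print(n,ok.sum(),m.round(1),nrm.round(3),'tilt',np.degrees(np.arccos(nrm[2])).round(2),'yaw',np.arctan2(-nrm[1],-nrm[0]).round(3),S[2]/np.sqrt(len(X)))
# table z check
for n in('side','top'):
    d=np.load(n+'0.npz'); px=[(280,240)] if n=='top' else [(260,260)]
    print('table',withdepth(n,px,d['d']))
    for l in('pull','jar'):
        for r in outline_of(l,n):
            m=r['pixels'].astype(np.uint8); 
            c=max(cv2.findContours(m,0,1)[0],key=len)[:,0].astype(float)
            q=onz(n,c,6)[:,:2].astype(np.float32); print(n,l,round(r['confidence'],2),r['position'],cv2.minAreaRect(q),m.sum())
E
```

```text
('side', 'top') [6.25264e+02 6.59140e+01 7.29980e+01 1.62000e-01] 24.11301760987466 [[-1.8, -4.1], [-1.9, -4.6], [4.0, 0.8], [-0.2, 1.8], [-0.6, 0.2], [-2.1, -2.1], [3.6, 0.9], [4.3, -1.7]]
('side',) [ 6.19925e+02 -1.94480e+01  1.49894e+02  1.62000e-01] 4.9877647975004695 
('top',) [6.09553e+02 5.81970e+01 1.33892e+02 1.33000e-01] 2.083406668704054 
side 437 [629.4  63.7  62.6] [-0.494 -0.09   0.865] tilt 30.13 yaw 0.181 1.8096363968945135
top 440 [630.1  66.6  62.3] [-0.497 -0.099  0.862] tilt 30.43 yaw 0.196 1.6323019438181514
table [[ 590.13953133 -197.63776993    0.78691204]]
side pull 0.95 [212.6, 282.1] ((469.85943603515625, -255.99560546875), (82.62911987304688, 152.99761962890625), 10.454270362854004) 1924
side pull 0.65 [185.3, 164.9] ((388.558349609375, 136.71029663085938), (154.65267944335938, 84.67788696289062), 63.999534606933594) 1040
side jar 0.77 [321.2, 227.1] ((759.6864624023438, -101.38479614257812), (124.36434936523438, 64.75967407226562), 68.64677429199219) 837
table [[440.34951834 -85.96191761  -1.08018121]]
top pull 0.95 [199.2, 262.5] ((390.4803771972656, 136.28662109375), (148.9046630859375, 81.20262908935547), 63.82582473754883) 1651
top pull 0.94 [339.3, 227.1] ((471.1455383300781, -253.46463012695312), (78.23977661132812, 149.41061401367188), 10.674763679504395) 1552
top pull 0.37 [161.7, 178.6] ((620.93798828125, 237.12274169921875), (92.56288146972656, 70.11468505859375), 15.07790470123291) 711
top jar 0.85 [294.1, 125.1] ((761.7021484375, -133.57594299316406), (65.8819808959961, 93.24554443359375), 87.1956558227539) 610
```

```bash
python3 - <<'E'
from h import *
t=np.load('top0.npz')['p'][120:225,115:275,::-1]; s=np.load('side0.npz')['p'][90:215,215:320,::-1]
cv2.imwrite('pics/tz.png',cv2.resize(t,None,fx=5,fy=5,interpolation=cv2.INTER_CUBIC)); cv2.imwrite('pics/sz.png',cv2.resize(s,None,fx=4.7,fy=4.7,interpolation=cv2.INTER_CUBIC))
E
```

```text
(no output)
```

View pics/tz.png

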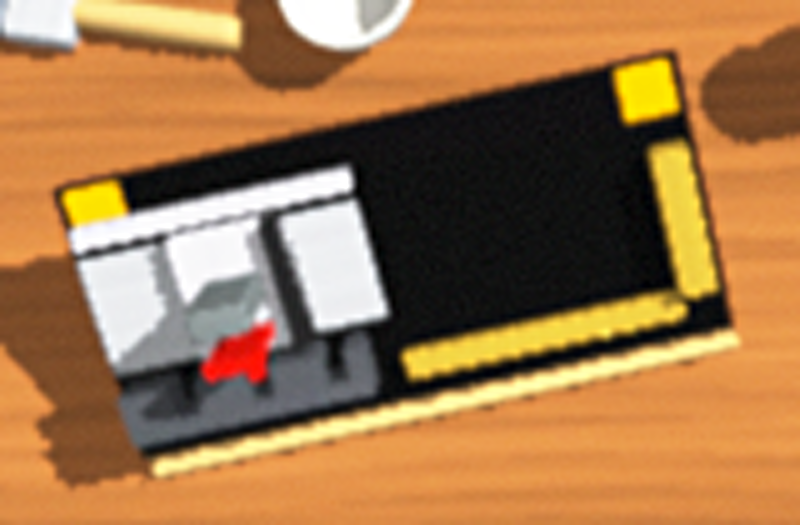

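View pics/sz.png

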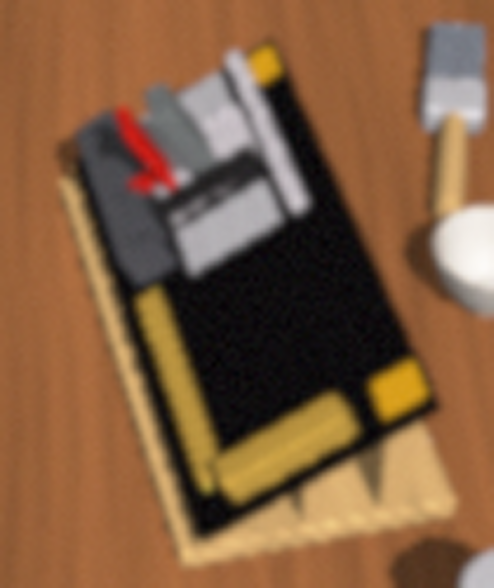

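```bash
cat >> h.py <<'E'
def zt(p,off,s): return (np.array(p,float)+.5)/s-.5+np.array(off)
E
python3 - <<'E'
from h import *
M=np.array([(-40,75,10),(-40,-75,10),(40,-77,20),(-40,-77,20)],float)
T=zt([(403,350),(670,293),(648,150),(680,292)],(115,120),5)
S=zt([(163,287),(217,455),(345,390),(213,465)],(215,90),4.7)
Q=np.array([[629.4,63.7,62.6],[630.1,66.6,62.3]])
def res(p,tilt=np.pi/6):
    R=seatR(p[3],tilt);X=M@R.T+p[:3]
    return np.concatenate([(proj('top',X)-T).ravel(),(proj('side',X)-S).ravel(),((Q-p[:3])@R)[:,2]/1.0])
s=least_squares(res,[625,66,65,.19],loss='soft_l1');print(s.x.round(3),s.fun.round(1))
def line(p):
    R=seatR(p[3]);r=[]
    return R
np.save('seat.npy',s.x)
# bigger plane fits: all depth points within model board region
R=seatR(s.x[3])
for n in('side','top'):
    dd=np.load(n+'0.npz')['d']; yy,xx=np.mgrid[0:384,0:512]; px=np.c_[xx.ravel(),yy.ravel()]
    X=withdepth(n,px,dd); L=(X-s.x[:3])@R
    ok=(L[:,0]>-30)&(L[:,0]<40)&(L[:,1]>-65)&(L[:,1]<95)&(abs(L[:,2])<12); A=L[ok]
    c=np.linalg.lstsq(np.c_[A[:,:2],np.ones(len(A))],A[:,2],rcond=None)[0]; print(n,ok.sum(),c.round(4),np.std(A[:,2]))
    ok=(abs(L[:,0]-0)<90)&(L[:,1]>-100)&(L[:,1]<200)&(L[:,2]>5)&(L[:,2]<90)&(dd.ravel()>0); A=L[ok]
    for lo,hi in((5,15),(15,22),(22,30),(30,50),(50,90)):
        B=A[(A[:,2]>lo)&(A[:,2]<=hi)]; print(lo,hi,len(B),B.min(0).round() if len(B) else '',B.max(0).round()if len(B) else '', np.median(B,0).round()if len(B) else '')
pp=s.x
for n in('top','side'):
    img=np.load(n+'0.npz')['p'][:,:,::-1].copy(); f=4
    img=cv2.resize(img,None,fx=f,fy=f,interpolation=cv2.INTER_CUBIC)
    def pl(pts,col):
        q=(proj(n,np.array(pts,float)@R.T+pp[:3])+.5)*f-.5
        cv2.polylines(img,[np.round(q).astype(int).reshape(-1,1,2)],False,col,1,cv2.LINE_AA)
    pl([(-40,75,10),(-40,-77,10)],(255,0,255)); pl([(40,-77,20),(-40,-77,20)],(0,255,0));pl([(35,117,24),(-35,117,24)],(0,255,0));pl([(35,117,0),(-35,117,0)],(0,255,255))
    pl([(18,134,72),(18,164,72),(18,164,17),(18,134,17),(18,134,72)],(255,255,0)); pl([(-18,134,72),(-18,164,72),(-18,164,17),(-18,134,17),(-18,134,72)],(255,100,0))
    pl([(-24,117,27),(-52,117,27)],(255,0,255))
    img=img[120*4:225*4,115*4:275*4] if n=='top' else img[90*4:215*4,215*4:320*4]
    cv2.imwrite(f'pics/ov_{n}.png',img)
E
```

```text
[6.31312e+02 7.22540e+01 6.39950e+01 1.85000e-01] [-0.5 -0.1  1.  -0.5  0.2  0.4 -0.   0.7 -0.2 -0.5  1.3  2.1 -1.3 -0.2
  0.5 -1.4  0.5 -0.4]
side 1025 [-0.0038  0.0094  0.6829] 1.969990663891599
5 15 567 [ -69. -100.    5.] [ 84. 200.  15.] [-27.  52.  11.]
15 22 392 [ -55. -100.   15.] [ 60. 198.  22.] [ 3. 93. 19.]
22 30 331 [-56. -97.  22.] [ 48. 199.  30.] [-31. 128.  26.]
30 50 97 [-54.  90.  30.] [ 23. 198.  50.] [ -7. 137.  34.]
50 90 117 [-13. 131.  50.] [ 23. 162.  77.] [ 11. 141.  68.]
top 1527 [-0.0034  0.0084 -0.324 ] 1.706375879711148
5 15 711 [-66. -89.   5.] [ 83. 200.  15.] [-22. 100.  11.]
15 22 448 [-56. -97.  15.] [ 62. 197.  22.] [ 11. 106.  18.]
22 30 473 [-57. -96.  22.] [ 47. 200.  30.] [-37. 130.  26.]
30 50 68 [-51. 100.  30.] [ 23. 179.  50.] [  2. 143.  40.]
50 90 175 [-14. 133.  50.] [ 23. 163.  77.] [ 11. 147.  71.]
```

View pics/ov_top.png

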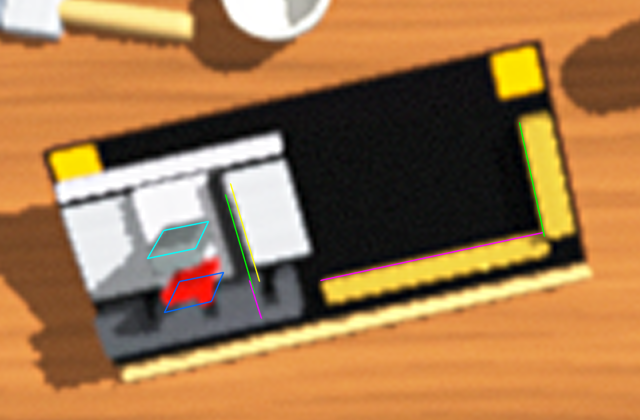

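View pics/ov_side.png

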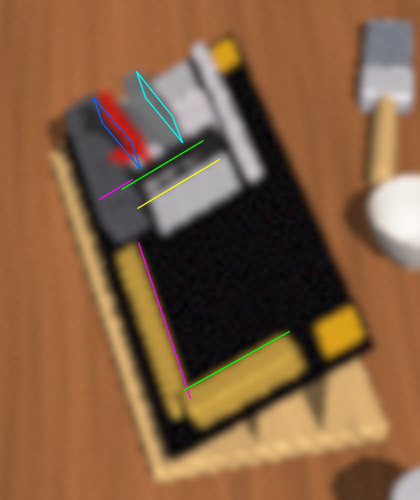

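```bash
cat >> h.py <<'E'
SEAT=np.load('seat.npy')
def toolR(xdir,ydir):
    y=np.array(ydir,float);y/=np.linalg.norm(y);x=np.array(xdir,float);x-=y*(x@y);x/=np.linalg.norm(x)
    return np.c_[x,y,np.cross(x,y)]
def cmd(pos,R):
    s=state();R0=Rn.from_quat(s['eef_rot']).as_matrix()
    print('shift cm',((np.array(pos)-s['position'])/10).round(2),'rotvec',Rn.from_matrix(R@R0.T).as_rotvec().round(3))
E
python3 - <<'E'
from h import *
s=state();print(Rn.from_quat(s['eef_rot']).as_matrix().round(3))
for sg in(1,-1):
    cmd([470.5,-254.7,120],toolR(sg*np.array([np.cos(.184),np.sin(.184),0]),[0,0,-1]))
R=seatR(SEAT[3]); L=lambda X:(X-SEAT[:3])@R
for n in('side','top'):
    dd=np.load(n+'0.npz')['d']; yy,xx=np.mgrid[0:384,0:512]; X=L(withdepth(n,np.c_[xx.ravel(),yy.ravel()],dd))
    for y0 in range(60,200,10):
        m=(abs(X[:,1]-y0)<5)&(abs(X[:,0])<15)&(abs(X[:,2])<90); print(y0,m.sum(),np.percentile(X[m,2],[10,50,90]).round(1),end=' ')
    print()
print(proj('top',np.array([0,149,52])@R.T+SEAT[:3]),proj('side',np.array([0,149,52])@R.T+SEAT[:3]))
# jar, both cams
d=np.load('top0.npz')['d'];print('jar lid',withdepth('top',[(294,121)],d), withdepth('side',[(324,215)],np.load('side0.npz')['d']))
E
```

```text
[[ 0.441 -0.     0.897]
 [-0.897  0.     0.441]
 [-0.    -1.    -0.   ]]
shift cm [ 23.9   21.65 -12.23] rotvec [ 0.    -0.     1.298]
shift cm [ 23.9   21.65 -12.23] rotvec [-0.    -0.    -1.844]
60 27 [-1.4  1.4  3.1] 70 26 [-0.7  1.7  4. ] 80 31 [-0.1  2.   4. ] 90 17 [0.  2.1 3.6] 100 27 [-0.1  1.8  4.3] 110 29 [-0.5  2.8  7.6] 120 80 [ 1.8 14.6 26.4] 130 42 [23.7 35.7 64.5] 140 68 [22.1 50.  72. ] 150 35 [16.1 69.9 75.5] 160 17 [16.7 36.1 71.2] 170 5 [15.6 18.7 19.4] 180 1 [14.1 14.1 14.1] Traceback (most recent call last):
  File "<stdin>", line 9, in <module>
    return _quantile_unchecked(
        a, q, axis, out, overwrite_input, method, keepdims, weights)
    return _ureduce(a,
                    func=_quantile_ureduce_func,
    ...<5 lines>...
                    overwrite_input=overwrite_input,
                    method=method)
    r = func(a, **kwargs)
    result = _quantile(arr,
                       quantiles=q,
    ...<2 lines>...
                       out=out,
                       weights=wgt)
    slices_having_nans = np.isnan(arr[-1, ...])
                                  ~~~^^^^^^^^^
IndexError: index -1 is out of bounds for axis 0 with size 0
```

Emit:
{"fn": "send_rows", "kwargs": {"series": [[[23.9,21.65,-12.2,0,0,1.298,1],[23.9,21.65,-12.2,0,0,1.298,1],[23.9,21.65,-12.2,0,0,1.298,1],[23.9,21.65,-12.2,0,0,1.298,1],[23.9,21.65,-12.2,0,0,1.298,1],[23.9,21.65,-12.2,0,0,1.298,1],[23.9,21.65,-12.2,0,0,1.298,1],[23.9,21.65,-12.2,0,0,1.298,1],[23.9,21.65,-12.2,0,0,1.298,1],[23.9,21.65,-12.2,0,0,1.298,1]]], "grip_force": 60}}

```text
time_s: 2.0
position: [470.8, -254.1, 120.1]
eef_rot: [-0.704, -0.065, 0.066, 0.704]
contact_force: [-0.1, -0.4, 0.0]
gripper_width: 0.997
```

```bash
python3 - <<'E'
from h import *
s=state();print(s['time_s'],s['q'].round(3),s['position'].round(1),s['contact_force'].round(2))
cmd([470.5,-254.7,25],toolR(np.array([np.cos(.184),np.sin(.184),0]),[0,0,-1]))
for n in('side','top'):
    p,d=capture(n); cv2.imwrite(f"pics/{n}1.png",cv2.resize(p[:,:,::-1],None,fx=1.5,fy=1.5))
E
```

```text
2.0 [-0.495  0.173 -0.254  1.145 -0.     0.891] [ 470.8 -254.1  120.1] [-0.06 -0.41  0.01]
shift cm [-0.03 -0.06 -9.51] rotvec [-0.    -0.    -0.001]
```

View pics/side1.png

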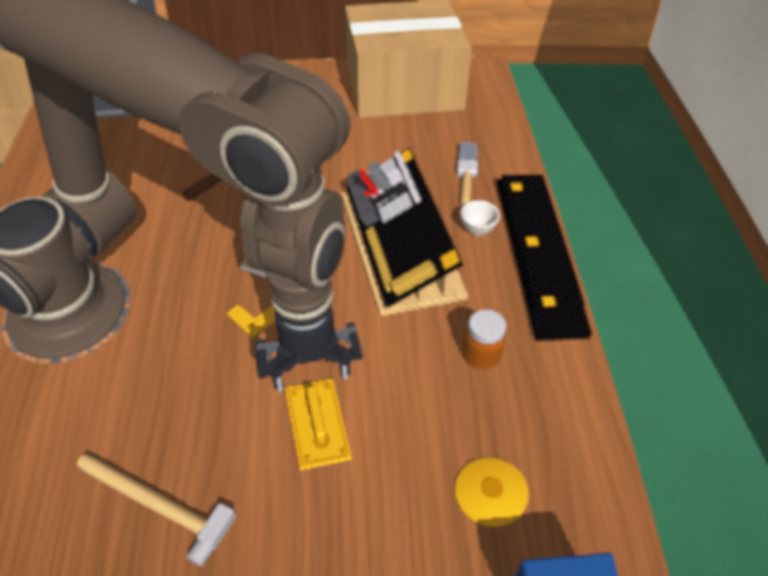

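View pics/top1.png

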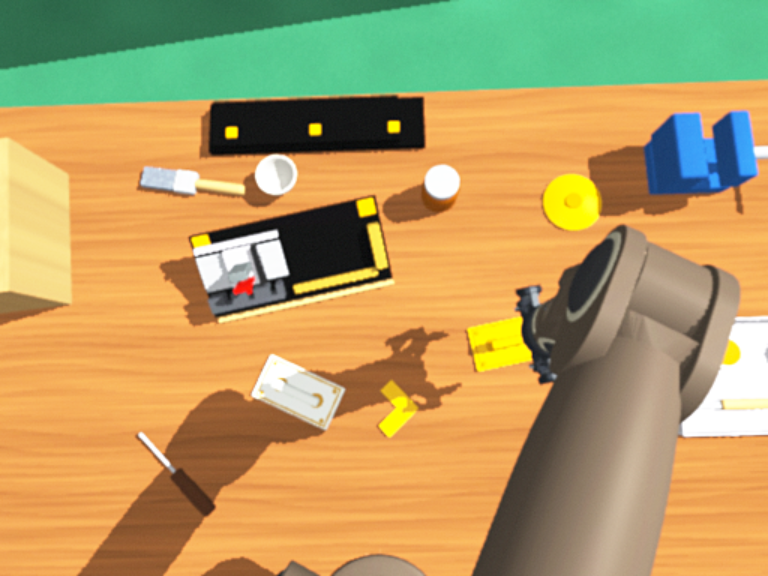

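Emit:
{"fn": "send_rows", "kwargs": {"series": [[[0,-0.05,-4,0,0,0,1],[0,-0.05,-7,0,0,0,0.6],[0,-0.05,-9.4,0,0,0,0.3],[0,-0.05,-9.4,0,0,0,0],[0,-0.05,-9.4,0,0,0,-1],[0,-0.05,-9.4,0,0,0,-1],[0,-0.05,-9.4,0,0,0,-1],[0,-0.05,-9.4,0,0,0,-1],[0,-0.05,-9.4,0,0,0,-1]]]}}

```text
time_s: 3.0
position: [471.6, -255.9, 28.1]
eef_rot: [0.705, 0.066, -0.064, -0.703]
contact_force: [-1.7, -0.6, 6.7]
gripper_width: 0.171
```

Emit:
{"fn": "send_rows", "kwargs": {"series": [[[0,0,0,0,0,0,-1],[0,0,0,0,0,0,-1],[0,0,3,0,0,0,-1],[0,0,8,0,0,0,-1],[0,0,13,0,0,0,-1],[0,0,13,0,0,0,-1]]]}}

```text
time_s: 3.6
position: [473.7, -256.8, 163.8]
eef_rot: [0.706, 0.068, -0.061, -0.702]
contact_force: [1.0, -0.9, -2.4]
gripper_width: 0.176
```

```bash
python3 - <<'E'
from h import *
s=state();print(s['time_s'],s['q'].round(3),s['position'].round(1),s['contact_force'].round(2),s['wrist_torque'].round(3),s['gripper_width'])
for n in('side','top'):
    p,d=capture(n); np.savez(n+'2.npz',p=p,d=d); cv2.imwrite(f"pics/{n}2.png",cv2.resize(p[:,:,::-1],None,fx=1.5,fy=1.5))
E
```

```text
3.6 [-0.497  0.153 -0.18   1.226  0.     0.89 ] [ 473.7 -256.8  163.8] [ 1.04 -0.93 -2.38] [-0.056 -0.076 -0.003] 0.1755864475529666
```

View pics/side2.png

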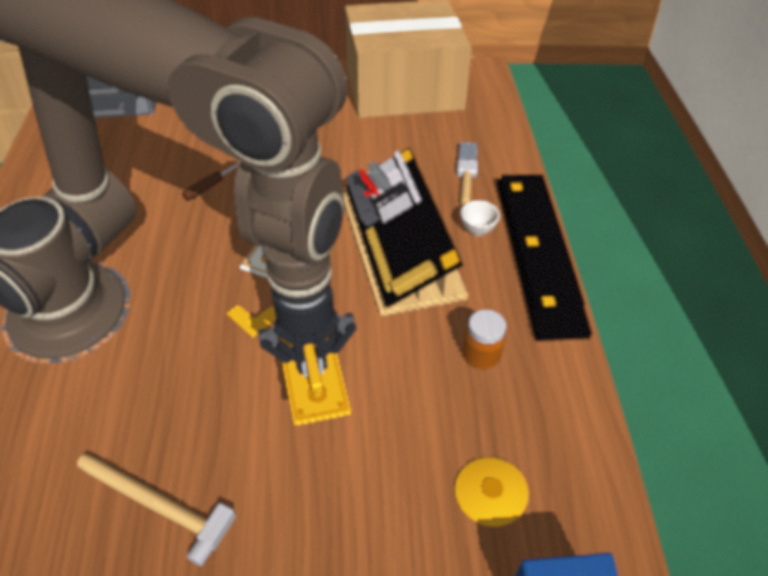

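```bash
python3 - <<'E'
from h import *
s=state();print(s['time_s'],s['position'].round(1),s['contact_force'].round(2),s['wrist_torque'].round(3),s['joint_vel'].round(3))
Rt=Rn.from_quat(s['eef_rot']).as_matrix();print(Rt.round(3).tolist())
for n in('side','top'):
    z=np.load(n+'2.npz'); p=z['p'].astype(int);d=z['d']
    hsv=cv2.cvtColor(z['p'],cv2.COLOR_RGB2HSV)
    m=(hsv[...,0]>18)&(hsv[...,0]<32)&(hsv[...,1]>170)&(hsv[...,2]>90)
    yy,xx=np.nonzero(m); X=withdepth(n,np.c_[xx,yy],d); L=(X-s['position'])@Rt
    ok=(np.abs(L[:,0])<60)&(np.abs(L[:,2])<100)&(L[:,1]>-30)&(L[:,1]<60)
    L=L[ok];print(n,len(L)); 
    for lo in range(-20,50,5): 
        B=L[(L[:,1]>=lo)&(L[:,1]<lo+5)]; print(lo,len(B),(B.min(0).round().tolist(),B.max(0).round().tolist()) if len(B) else '')
    A=L[(L[:,1]>10)]; 
    A=L[(L[:,1]>5)&((abs(L[:,0])>18)|(abs(L[:,2])>52))]
    c=np.linalg.lstsq(np.c_[A[:,0],A[:,2],np.ones(len(A))],A[:,1],rcond=None)[0]; print('plane',c.round(4),len(A), np.std(A[:,1]-np.c_[A[:,0],A[:,2],np.ones(len(A))]@c))
E
```

```text
3.7 [ 471.2 -255.4  157.3] [ 0.33  0.29 -4.46] [-0.042  0.049  0.005] [ 0.     0.032 -0.065 -0.01  -0.    -0.003]
[[0.983, 0.002, -0.183], [0.183, -0.001, 0.983], [0.002, -1.0, -0.002]]
side 1500
-20 54 ([-19.0, -20.0, -47.0], [23.0, -15.0, 27.0])
-15 11 ([-6.0, -15.0, -46.0], [23.0, -10.0, -9.0])
-10 7 ([-5.0, -10.0, -46.0], [8.0, -7.0, -43.0])
-5 8 ([-18.0, -5.0, -44.0], [5.0, -0.0, -7.0])
0 8 ([-5.0, 0.0, -45.0], [8.0, 5.0, -38.0])
5 26 ([-34.0, 5.0, -76.0], [39.0, 10.0, 3.0])
10 756 ([-37.0, 10.0, -77.0], [41.0, 15.0, 59.0])
15 471 ([-38.0, 15.0, -77.0], [42.0, 19.0, 59.0])
20 5 ([-29.0, 20.0, -74.0], [30.0, 21.0, -73.0])
25 0 
30 0 
35 0 
40 0 
45 0 
plane [-5.90000e-03 -2.50000e-03  1.44995e+01] 1018 1.6663782851263542
top 1096
-20 83 ([-6.0, -20.0, 10.0], [9.0, -15.0, 45.0])
-15 27 ([-7.0, -15.0, 9.0], [9.0, -11.0, 46.0])
-10 5 ([-7.0, -10.0, 6.0], [22.0, -6.0, 46.0])
-5 4 ([-18.0, -4.0, 5.0], [20.0, -2.0, 45.0])
0 0 
5 2 ([0.0, 10.0, 43.0], [2.0, 10.0, 44.0])
10 29 ([-23.0, 12.0, 2.0], [37.0, 15.0, 70.0])
15 674 ([-39.0, 15.0, -7.0], [41.0, 20.0, 76.0])
20 271 ([-38.0, 20.0, -2.0], [41.0, 24.0, 76.0])
25 0 
30 0 
35 0 
40 0 
45 0 
plane [-5.10000e-03 -1.00000e-04  1.90901e+01] 780 1.6742393621555287
```

View pics/top2.png

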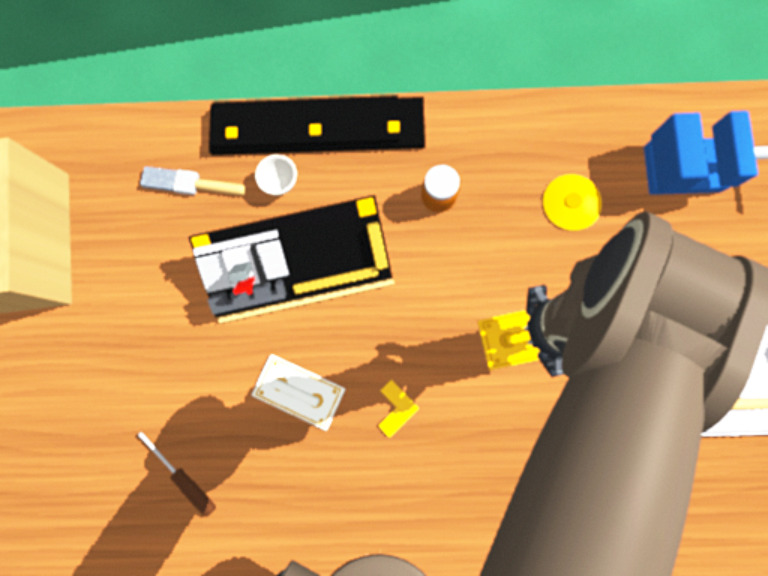

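```bash
cat >> h.py <<'E'
RS=seatR(SEAT[3])
TR=toolR(RS[:,0],-RS[:,2])
def placeTCP(x,y,z,h=26.5): return SEAT[:3]+RS@np.array([x,y,z+h])
def inseat():
    s=state(); print('t',round(s['time_s'],2),'tcp in seat',((s['position']-SEAT[:3])@RS).round(1),'F seat',(s['contact_force']@RS).round(2),'w',round(float(s['gripper_width']),3),'M',(s['wrist_torque']@RS).round(2),'ang',np.degrees(Rn.from_matrix(TR@Rn.from_quat(s['eef_rot']).as_matrix().T).magnitude()).round(2))
E
python3 - <<'E'
from h import *
inseat()
cmd(placeTCP(8,5,60),TR)
print(RS.round(4).tolist())
E
```

```text
t 3.7 tcp in seat [-141.8 -292.6  189.7] F seat [-1.9   0.23 -4.05] w 0.175 M [-0.03  0.06  0.02] ang 29.88
shift cm [12.35 32.59 -1.44] rotvec [ 0.097 -0.512  0.001]
[[0.8513, -0.1839, -0.4915], [0.1593, 0.9829, -0.0919], [0.5, 0.0, 0.866]]
```

Emit:
{"fn": "send_rows", "kwargs": {"series": [[[1,2,1.5,0,0,0,-1],[2,5,3,0.02,-0.1,0,-1],[3.2,8.5,4,0.03,-0.18,0,-1],[4.6,12,4,0.05,-0.26,0,-1],[6,15.5,4,0.065,-0.34,0,-1],[7.4,19,4,0.08,-0.42,0,-1],[8.8,22.5,3.8,0.097,-0.512,0,-1],[10.2,26.5,3.5,0.097,-0.512,0.001,-1],[11.5,30,3,0.097,-0.512,0.001,-1],[12.35,32.6,1,0.097,-0.512,0.001,-1]]]}}

```text
time_s: 4.7
position: [593.9, 73.0, 165.2]
eef_rot: [-0.663, -0.245, -0.118, 0.698]
contact_force: [0.7, -1.4, -2.8]
gripper_width: 0.171
```

Emit:
{"fn": "send_rows", "kwargs": {"series": [[[0,0,-1.5,0,0,0,-1],[0,0,-2.4,0,0,0,-1],[0,0,-2.4,0,0,0,-1],[0,0,-2.4,0,0,0,-1]]]}}

```text
time_s: 5.1
position: [593.5, 70.2, 141.4]
eef_rot: [-0.663, -0.244, -0.118, 0.698]
contact_force: [-0.5, 0.1, -3.0]
gripper_width: 0.176
```

```bash
python3 - <<'E'
from h import *
inseat(); print(state()['q'].round(2))
cmd(placeTCP(6,5,8),TR)
for n in('side','top'):
    p,d=capture(n); np.savez(n+'3.npz',p=p,d=d); cv2.imwrite(f"pics/{n}3.png",cv2.resize(p[:,:,::-1],None,fx=1.5,fy=1.5))
inseat()
E
```

```text
t 5.1 tcp in seat [ 6.2  5.  85.8] F seat [-1.89  0.15 -2.4 ] w 0.176 M [ 0.01  0.8  -0.  ] ang 0.25
[ 0.1  -0.09 -0.61  0.53  0.04  1.49]
shift cm [ 2.5   0.47 -4.45] rotvec [-0.001 -0.004  0.   ]
t 5.2 tcp in seat [ 7.9  4.8 86.8] F seat [-1.11  0.14 -2.66] w 0.171 M [-0.03  0.81  0.06] ang 0.11
```

View pics/side3.png

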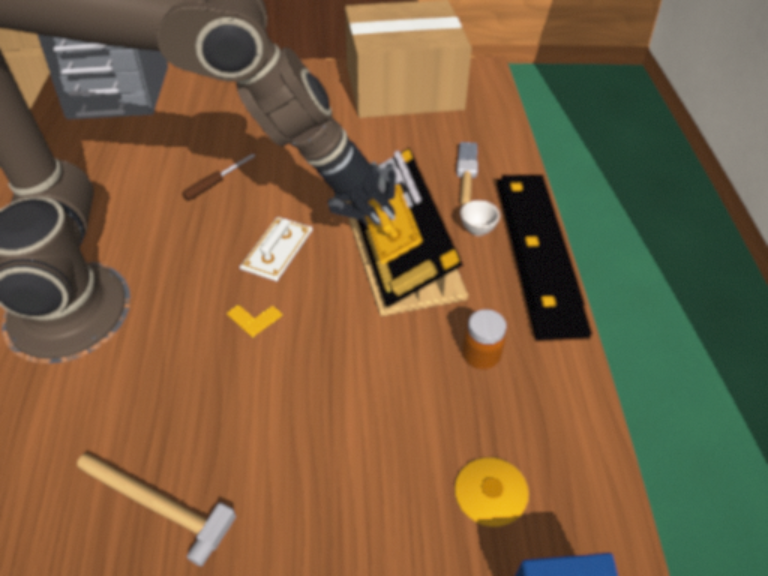

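View pics/top3.png

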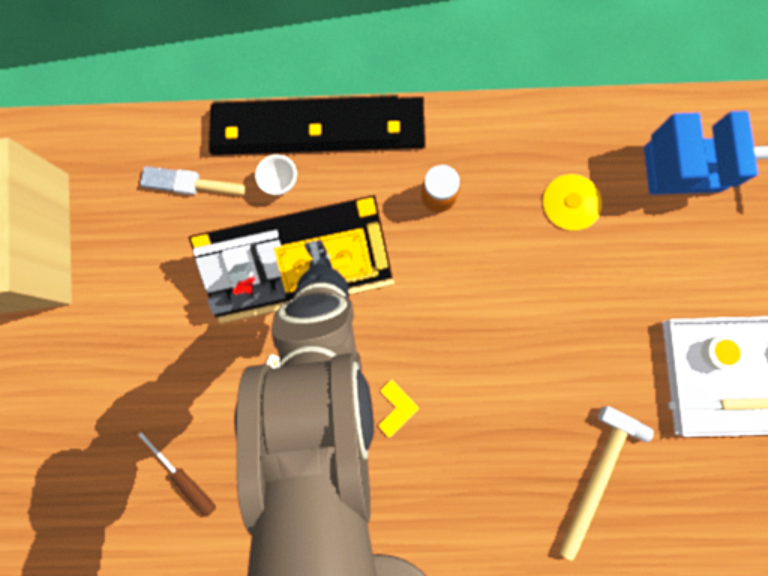

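Emit:
{"fn": "send_rows", "kwargs": {"series": [[[0.8,0.15,-1.6,0,0,0,-1],[1.6,0.3,-3.2,0,0,0,-1],[2.1,0.39,-4.2,0,0,0,-1],[2.2,0.41,-4.48,0,0,0,-1],[2.2,0.41,-4.48,0,0,0,-1],[2.2,0.41,-4.48,0,0,0,-1]]]}}

```text
time_s: 5.8
position: [616.4, 74.9, 98.4]
eef_rot: [-0.663, -0.245, -0.119, 0.698]
contact_force: [-1.2, -0.8, -3.0]
gripper_width: 0.174
```

```bash
cat >> h.py <<'E'
def ov(n,i,crop,f,lines):
    p,d=capture(n); np.savez(f'{n}{i}.npz',p=p,d=d)
    img=cv2.resize(p[:,:,::-1],None,fx=f,fy=f,interpolation=cv2.INTER_CUBIC)
    for pts,col in lines:
        q=(proj(n,np.array(pts,float)@RS.T+SEAT[:3])+.5)*f-.5
        cv2.polylines(img,[np.round(q).astype(int).reshape(-1,1,2)],False,col,1,cv2.LINE_AA)
    a,b,c,e=crop; cv2.imwrite(f'pics/ov_{n}{i}.png',img[b*f:e*f,a*f:c*f])
def rect(x,y,z): return [(x-40,y-75,z),(x+40,y-75,z),(x+40,y+75,z),(x-40,y+75,z),(x-40,y-75,z)]
CR={'top':(115,110,275,225),'side':(215,90,325,215)}
FIX=[([(-40,75,10),(-40,-77,10)],(255,0,255)),([(40,-77,20),(-40,-77,20)],(0,255,0))]
E
python3 - <<'E'
from h import *
inseat()
s=state(); c=(s['position']-SEAT[:3])@RS
for n in CR: ov(n,4,CR[n],4,FIX+[(rect(c[0],c[1],c[2]-26.5+6),(255,255,0))])
inseat()
E
```

```text
t 5.8 tcp in seat [ 4.9  5.3 36.9] F seat [-2.59 -0.54 -1.93] w 0.174 M [ 0.02  0.81 -0.03] ang 0.12
t 5.9 tcp in seat [ 5.1  5.3 37. ] F seat [-1.44 -0.59 -3.37] w 0.173 M [0.01 0.81 0.03] ang 0.09
```

View pics/ov_top4.png

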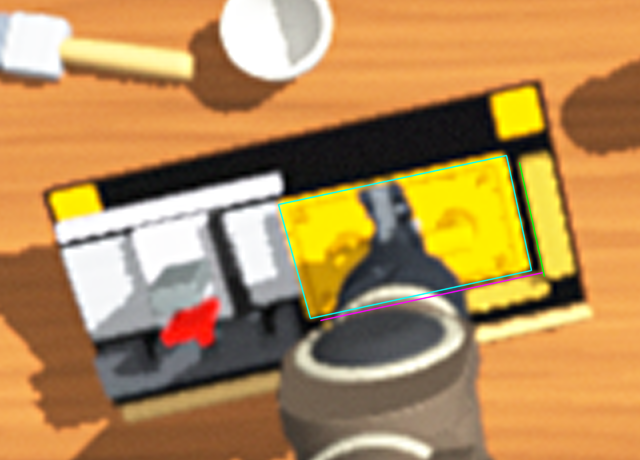

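View pics/ov_side4.png

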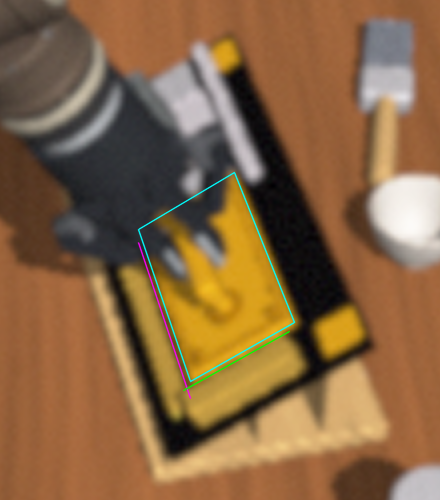

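Emit:
{"fn": "send_rows", "kwargs": {"series": [[[0.15,0.03,-0.26,0,0,0,-1],[0.29,0.055,-0.52,0,0,0,-1],[0.39,0.074,-0.69,0,0,0,-1],[0.39,0.074,-0.69,0,0,0,-1],[0.39,0.074,-0.69,0,0,0,-1]]]}}

```text
time_s: 6.4
position: [619.9, 75.7, 90.5]
eef_rot: [-0.663, -0.244, -0.118, 0.698]
contact_force: [0.4, -0.0, -3.0]
gripper_width: 0.176
```

```bash
python3 -c "
from h import *
inseat()"
```

```text
t 6.4 tcp in seat [ 4.1  5.5 28.2] F seat [-1.14 -0.11 -2.81] w 0.176 M [-0.02  0.87 -0.01] ang 0.18
```

Emit:
{"fn": "send_rows", "kwargs": {"series": [[[0.05,0.01,-0.09,0,0,0,-1],[0.1,0.02,-0.17,0,0,0,-1],[0.1,0.02,-0.17,0,0,0,-1],[0.1,0.02,-0.17,0,0,0,-1]]]}}

```text
time_s: 6.8
position: [620.2, 75.8, 90.0]
eef_rot: [-0.663, -0.244, -0.118, 0.698]
contact_force: [-14.9, -2.0, 10.4]
gripper_width: 0.176
```

```bash
python3 -c "
from h import *
inseat()"
```

```text
t 6.8 tcp in seat [ 4.1  5.5 27.7] F seat [-7.82  0.79 16.57] w 0.176 M [0.13 1.89 0.  ] ang 0.16
```

Emit:
{"fn": "send_rows", "kwargs": {"series": [[[-0.05,-0.01,0.09,0,0,0,-1],[-0.22,-0.04,-0.01,0,0,0,-1],[-0.35,-0.065,-0.09,0,0,0,-1],[-0.43,-0.08,-0.135,0,0,0,-1],[-0.43,-0.08,-0.135,0,0,0,-1]]]}}

```text
time_s: 7.3
position: [617.4, 75.2, 88.4]
eef_rot: [-0.663, -0.245, -0.119, 0.698]
contact_force: [-0.7, -1.0, 2.0]
gripper_width: 0.172
```

```bash
python3 -c "
from h import *
inseat()"
```

```text
t 7.3 tcp in seat [ 0.8  5.4 27.7] F seat [ 0.23 -0.83  2.13] w 0.172 M [ 0.1   0.27 -0.01] ang 0.09
```

Emit:
{"fn": "send_rows", "kwargs": {"series": [[[-0.09,-0.016,-0.05,0,0,0,-1],[-0.17,-0.032,-0.1,0,0,0,-1],[-0.17,-0.032,-0.1,0,0,0,-1]]]}}

```text
time_s: 7.6
position: [615.5, 74.8, 87.3]
eef_rot: [-0.663, -0.245, -0.119, 0.698]
contact_force: [0.3, 0.9, 4.3]
gripper_width: 0.176
```

```bash
python3 -c "
from h import *
inseat()"
```

```text
t 7.6 tcp in seat [-1.4  5.4 27.7] F seat [2.6  0.85 3.49] w 0.176 M [ 0.1   0.01 -0.01] ang 0.1
```

Emit:
{"fn": "send_rows", "kwargs": {"series": [[[-0.09,-0.016,-0.05,0,0,0,-1],[-0.17,-0.032,-0.1,0,0,0,-1],[-0.17,-0.032,-0.1,0,0,0,-1]]]}}

```text
time_s: 7.9
position: [614.0, 74.7, 86.4]
eef_rot: [-0.663, -0.245, -0.119, 0.698]
contact_force: [1.0, 0.4, 5.0]
gripper_width: 0.172
```

```bash
python3 -c "
from h import *
inseat()
s=state(); c=(s['position']-SEAT[:3])@RS
for n in CR: ov(n,5,CR[n],4,FIX+[(rect(c[0],c[1],6),(255,255,0))])
"
```

```text
t 7.9 tcp in seat [-3.1  5.6 27.7] F seat [3.35 0.18 3.78] w 0.172 M [ 0.18 -0.43  0.15] ang 0.1
```

View pics/ov_top5.png

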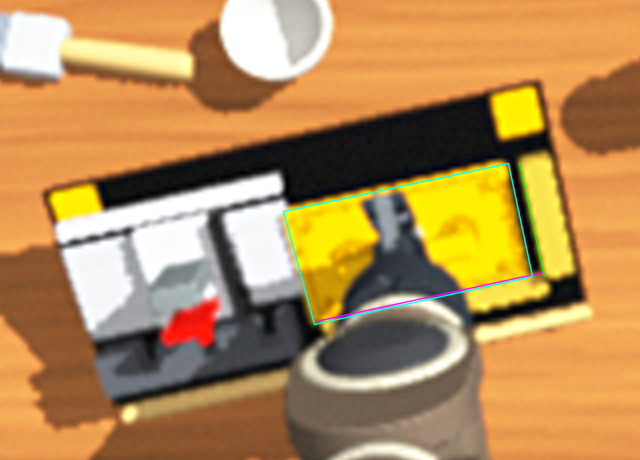

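View pics/ov_side5.png

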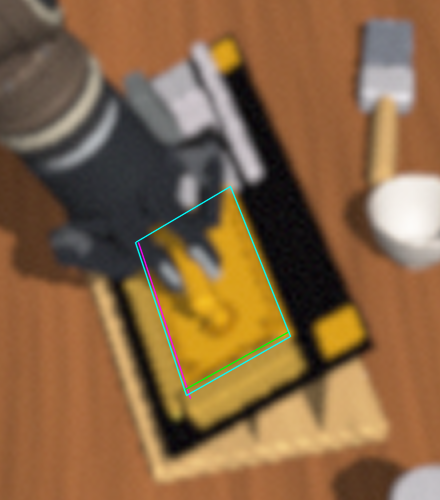

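Emit:
{"fn": "send_rows", "kwargs": {"series": [[[-0.09,-0.016,-0.05,0,0,0,-1],[-0.17,-0.032,-0.1,0,0,0,-1],[-0.17,-0.032,-0.1,0,0,0,-1],[-0.17,-0.032,-0.1,0,0,0,-1]]]}}

```text
time_s: 8.4
position: [613.7, 74.7, 86.5]
eef_rot: [-0.662, -0.246, -0.119, 0.697]
contact_force: [7.1, 2.9, 3.4]
gripper_width: 0.175
```

```bash
python3 -c "
from h import *
inseat()
"
```

```text
t 8.4 tcp in seat [-3.4  5.7 27.9] F seat [ 8.21  1.53 -0.78] w 0.175 M [ 0.26 -1.33  0.28] ang 0.17
```

Emit:
{"fn": "send_rows", "kwargs": {"series": [[[0.12,0.022,0.04,0,0,0,-1],[0.12,0.022,0.04,0,0,0,-1],[0.12,0.022,0.04,0,0,0,-0.4],[0.12,0.022,0.04,0,0,0,-0.1],[0.12,0.022,0.04,0,0,0,-0.1],[0.12,0.022,0.04,0,0,0,-0.1]]]}}

```text
time_s: 9.0
position: [612.0, 74.2, 83.9]
eef_rot: [-0.663, -0.244, -0.118, 0.698]
contact_force: [-0.2, 0.5, -0.1]
gripper_width: 0.448
```

```bash
python3 -c "
from h import *
inseat()
"
```

```text
t 9.0 tcp in seat [-6.2  5.4 26.6] F seat [-0.11  0.5  -0.04] w 0.448 M [0.   0.46 0.  ] ang 0.27
```

Emit:
{"fn": "send_rows", "kwargs": {"series": [[[-0.5,-0.09,0.87,0,0,0,-0.1],[-1.5,-0.28,2.6,0,0,0,-0.1],[-3,-0.55,5.2,0,0,0,-0.1],[-4.9,-0.9,8.66,0,0,0,0],[-7,-1.5,11,0,0,0,0],[-10,-2,11,0,0,0,0],[-13,-2,11,0,0,0,0],[-13,-2,11,0,0,0,0]]]}}

```text
time_s: 9.8
position: [479.7, 54.1, 195.4]
eef_rot: [-0.663, -0.244, -0.118, 0.698]
contact_force: [0.3, -0.7, 0.1]
gripper_width: 0.504
```

```bash
python3 -c "
from h import *
inseat()
for n in CR: ov(n,6,CR[n],4,FIX+[(rect(0,4,6),(255,255,0))])
for n in CR:
  for l in('grip','pull_bar','pull','slide_face','jar'):
    print(n,l,[(np.round(r['position'],1).tolist(),round(r['confidence'],2)) for r in tip_of(l,n)])
"
```

```text
t 9.8 tcp in seat [-66.3  10.  190. ] F seat [ 0.18 -0.75 -0.  ] w 0.504 M [-0.    0.45 -0.04] ang 0.16
top grip [([161.9, 186.0], 0.61)]
top pull_bar [([193.2, 262.6], 0.82), ([215.1, 173.5], 0.78)]
top pull [([200.3, 259.5], 0.74), ([217.8, 169.8], 0.65)]
top slide_face [([172.5, 178.7], 0.68), ([217.3, 173.4], 0.19)]
top jar [([292.9, 129.3], 0.77)]
side grip [([251.3, 113.1], 0.82)]
side pull_bar [([261.8, 157.1], 0.84), ([183.4, 157.3], 0.81)]
side pull [([268.4, 160.5], 0.88), ([181.8, 166.4], 0.87)]
side slide_face [([256.1, 137.0], 0.95), ([318.4, 238.2], 0.7)]
side jar [([318.2, 238.0], 0.59)]
```

View pics/ov_top6.png

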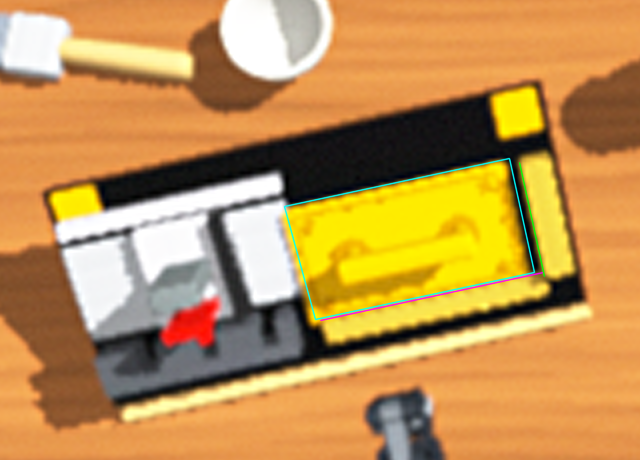

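View pics/ov_side6.png

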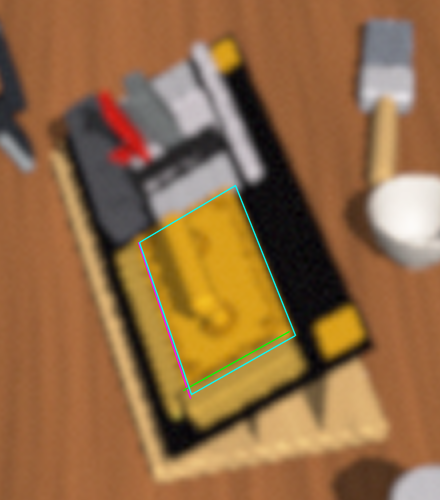

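```bash
python3 - <<'E'
from h import *
for n in('top','side'):
    z=np.load(n+'6.npz'); p=z['p'].astype(int); d=z['d']
    m=(p[...,0]>120)&(p[...,1]<70)&(p[...,2]<80)
    yy,xx=np.nonzero(m); k=(xx>120)&(xx<280)&(yy>80)&(yy<230); px=np.c_[xx[k],yy[k]]
    L=(withdepth(n,px,d)-SEAT[:3])@RS
    print(n,len(px),px.min(0),px.max(0)); o=np.argsort(L[:,2]); print(L[o].round(0).astype(int).tolist())
    I=cv2.resize(z['p'][:,:,::-1],None,fx=10,fy=10,interpolation=cv2.INTER_CUBIC)
    f=10
    for pts,col in [([(18,134,72),(18,164,72)],(255,255,0)),([(-18,134,72),(-18,164,72)],(255,100,0)),([(18,134,72),(18,134,17)],(255,255,0)),([(-18,134,72),(-18,134,17)],(255,100,0)),([(18,164,72),(18,164,17)],(255,255,0)),([(-18,164,72),(-18,164,17)],(255,100,0))]:
        q=(proj(n,np.array(pts,float)@RS.T+SEAT[:3])+.5)*f-.5
        cv2.polylines(I,[np.round(q).astype(int).reshape(-1,1,2)],False,col,1,cv2.LINE_AA)
    c=(1300,1550,1850,2100) if n=='top' else (2250,950,2800,1500)
    cv2.imwrite(f'pics/g_{n}.png',I[c[1]:c[3],c[0]:c[2]])
E
```

```text
top 109 [155 102] [250 196]
[[168, 53, -172], [133, 120, -148], [75, -101, -4], [-38, 149, -1], [-29, 146, 0], [-32, 147, 0], [-26, 181, 1], [-34, 147, 2], [-28, 181, 4], [-42, 154, 6], [-28, 179, 12], [-38, 154, 17], [-32, 155, 18], [-33, 145, 19], [-33, 155, 22], [-30, 167, 23], [-28, 145, 25], [-32, 152, 25], [-30, 151, 25], [-30, 148, 26], [-31, 146, 26], [-33, 149, 26], [-33, 146, 27], [-29, 174, 28], [-29, 171, 29], [-28, 163, 30], [-6, 143, 32], [-7, 135, 35], [-6, 137, 37], [-6, 148, 37], [-5, 139, 37], [-7, 156, 37], [-6, 145, 39], [-7, 153, 39], [-8, 134, 41], [-6, 139, 42], [-5, 157, 42], [-6, 149, 44], [-5, 141, 45], [-6, 136, 45], [-6, 159, 46], [-6, 146, 46], [-6, 156, 47], [-6, 153, 49], [-6, 140, 50], [-7, 135, 50], [-5, 142, 51], [-5, 150, 52], [-5, 137, 55], [-6, 145, 55], [-6, 142, 55], [-5, 157, 56], [-5, 147, 56], [-6, 155, 57], [-7, 137, 57], [-7, 134, 58], [-6, 139, 58], [-5, 151, 59], [-11, 135, 61], [-9, 134, 61], [-5, 148, 61], [-5, 159, 62], [-6, 143, 62], [-5, 146, 63], [-6, 156, 63], [-6, 141, 64], [-13, 135, 65], [-6, 151, 65], [-6, 138, 65], [-8, 154, 6
[... 1478 characters left out ...]
 45], [-13, 138, 45], [-6, 151, 46], [-10, 135, 46], [-5, 139, 47], [-8, 136, 49], [-7, 139, 49], [-10, 135, 51], [-5, 153, 52], [-6, 149, 52], [-5, 139, 53], [-12, 134, 54], [-8, 135, 55], [-7, 137, 56], [-11, 135, 57], [-5, 152, 58], [-6, 138, 58], [-9, 136, 59], [-6, 146, 60], [-7, 135, 63], [-10, 137, 63], [-10, 133, 64], [-6, 145, 66], [-5, 135, 66], [-8, 136, 67], [-10, 137, 68], [-11, 133, 69], [-14, 157, 70], [-6, 150, 70], [-7, 155, 71], [-12, 135, 72], [-5, 134, 72], [-6, 143, 72], [-10, 141, 73], [-8, 149, 73], [-8, 135, 73], [-10, 150, 73], [-10, 137, 74], [-12, 156, 74], [-12, 142, 74], [-8, 157, 75], [-11, 145, 75], [-9, 152, 75], [-6, 135, 76], [-8, 141, 76], [226, -853, 909]]
```

View pics/g_top.png

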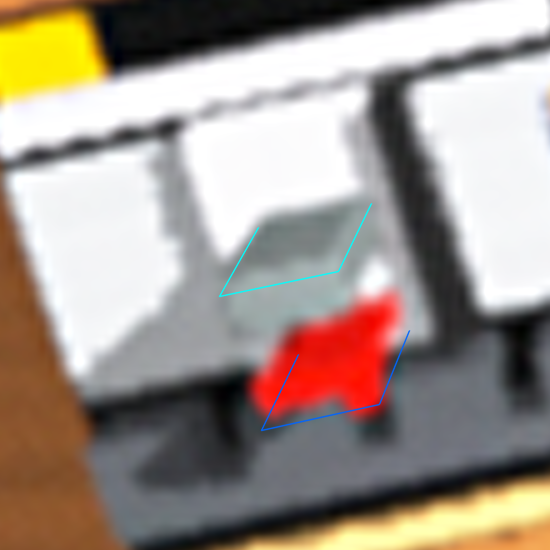

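View pics/g_side.png

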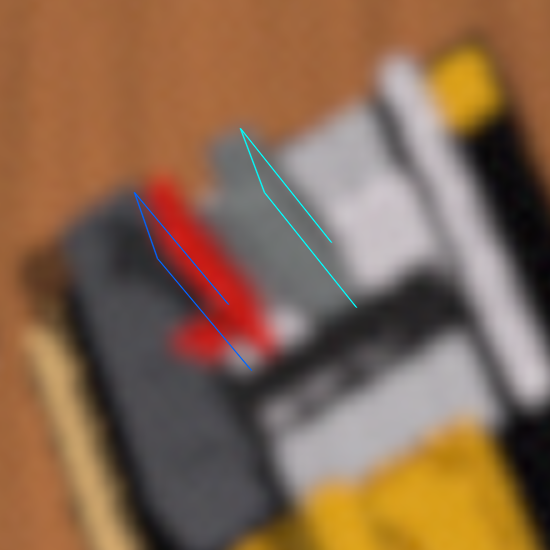

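```bash
python3 - <<'E'
from h import *
yy,xx=np.mgrid[0:384,0:512]; px=np.c_[xx.ravel(),yy.ravel()]
def prof(L,lab,xs):
    print(lab,[(x,int(k.sum()),np.median(L[k,2]).round(1)) for x in xs for k in [(abs(L[:,0]-x)<1)] if k.sum()])
for n in('top','side'):
    z=np.load(n+'0.npz'); L=(withdepth(n,px,z['d'])-SEAT[:3])@RS
    ok=(z['d'].ravel()>0)&(abs(L[:,2])<60); A=L[ok&(L[:,1]>-60)&(L[:,1]<60)]
    prof(A,n+' ledge0',range(-62,-30,2))
    z=np.load(n+'6.npz'); L=(withdepth(n,px,z['d'])-SEAT[:3])@RS
    ok=(z['d'].ravel()>0)&(abs(L[:,2])<95)
    A=L[ok&(L[:,1]>-60)&(L[:,1]<65)]; prof(A,n+' plate',list(range(-62,-30,2))+list(range(26,50,2)))
    A=L[ok&(L[:,1]>136)&(L[:,1]<158)&(L[:,2]>40)]; prof(A,n+' grip',range(-20,30,2))
    k=ok&(L[:,2]>64)&(L[:,2]<80)&(L[:,1]>120)&(L[:,1]<175)&(abs(L[:,0])<40)
    B=L[k]; print('y range post',np.percentile(B[B[:,0]>8,1],[2,98]).round(1),'tab',np.percentile(B[B[:,0]<0,1],[2,98]).round(1), 'x',np.percentile(B[:,0],[2,98]).round(1))
    pk=L[ok&(abs(L[:,0])<36)&(L[:,1]<90)&(L[:,1]>-110)]
    print('along y',[(y,np.median(pk[abs(pk[:,1]-y)<1,2]).round(1)) for y in list(range(-100,-56,2))+list(range(64,90,2)) if (abs(pk[:,1]-y)<1).sum()])
E
```

```text
top ledge0 [(-62, 33, np.float64(-0.4)), (-60, 13, np.float64(0.7)), (-58, 1, np.float64(3.6)), (-56, 23, np.float64(9.2)), (-54, 27, np.float64(9.9)), (-52, 35, np.float64(9.9)), (-50, 30, np.float64(8.7)), (-48, 28, np.float64(10.0)), (-46, 30, np.float64(9.6)), (-44, 57, np.float64(8.3)), (-42, 63, np.float64(2.7)), (-40, 32, np.float64(-0.1)), (-38, 28, np.float64(-0.2)), (-36, 25, np.float64(0.0)), (-34, 38, np.float64(-0.2)), (-32, 31, np.float64(-0.7))]
top plate [(-62, 39, np.float64(-0.3)), (-60, 14, np.float64(0.4)), (-58, 2, np.float64(7.3)), (-56, 21, np.float64(9.3)), (-54, 30, np.float64(9.3)), (-52, 32, np.float64(10.4)), (-50, 36, np.float64(10.0)), (-48, 31, np.float64(9.3)), (-46, 38, np.float64(9.6)), (-44, 38, np.float64(8.6)), (-42, 47, np.float64(7.3)), (-40, 26, np.float64(6.0)), (-38, 34, np.float64(6.9)), (-36, 35, np.float64(6.2)), (-34, 30, np.float64(6.6)), (-32, 34, np.float64(6.3)), (26, 39, np.float64(5.1)), (28, 28, np.float64(6.7)), (30, 30, np.float64(6.3)), (32, 40, np.float64(6.8)), (34, 41, np.float64(5.7)), (36, 43, np.float64(4.7)), (38, 51, np.
[... 3438 characters left out ...]
-88, np.float64(17.0)), (-86, np.float64(17.6)), (-84, np.float64(19.9)), (-82, np.float64(18.7)), (-80, np.float64(19.3)), (-78, np.float64(-10.5)), (-76, np.float64(-59.2)), (-74, np.float64(-58.6)), (-72, np.float64(-58.3)), (-70, np.float64(-63.2)), (-68, np.float64(-58.0)), (-66, np.float64(-56.9)), (-64, np.float64(6.3)), (-62, np.float64(7.0)), (-60, np.float64(6.2)), (-58, np.float64(7.1)), (64, np.float64(7.4)), (66, np.float64(7.3)), (68, np.float64(8.5)), (70, np.float64(8.2)), (72, np.float64(8.3)), (74, np.float64(8.3)), (76, np.float64(9.0)), (78, np.float64(7.0)), (80, np.float64(7.2)), (82, np.float64(6.9)), (84, np.float64(4.6)), (86, np.float64(4.8)), (88, np.float64(4.1))]
```

```bash
python3 - <<'E'
from h import *
yy,xx=np.mgrid[0:384,0:512]; px=np.c_[xx.ravel(),yy.ravel()]
for n in('top','side'):
    z=np.load(n+'0.npz'); L=(withdepth(n,px,z['d'])-SEAT[:3])@RS
    ok=(z['d'].ravel()>0)&(abs(L[:,2])<40)
    # ledge edges by y-bin: midpoint crossing count of z>5
    for y in range(-60,75,15):
        A=L[ok&(abs(L[:,1]-y)<8)&(L[:,0]>-66)&(L[:,0]<-30)]; hi=A[A[:,2]>5,0]; lo=A[(A[:,2]<5),0]
        print(y,np.percentile(hi,[1,99]).round(1),end=' ')
    print()
    for x in range(-30,40,12):
        A=L[ok&(abs(L[:,0]-x)<6)&(L[:,1]<-60)&(L[:,1]>-105)&(L[:,2]>12)]; print('fx',x,np.percentile(A[:,1],[1,99]).round(1),end=' ')
    print()
    z=np.load(n+'6.npz'); L=(withdepth(n,px,z['d'])-SEAT[:3])@RS; ok=(z['d'].ravel()>0)&(abs(L[:,2])<95)
    for y in range(-60,75,15):
        A=L[ok&(abs(L[:,1]-y)<8)&(L[:,0]>20)&(L[:,0]<50)]; print('plate up',y,np.percentile(A[A[:,2]>3.5,0],98).round(1),end=' ')
    print()
    for y in range(136,160,5):
        A=L[ok&(abs(L[:,1]-y)<3)&(L[:,2]>45)&(abs(L[:,0])<40)]; print('grip',y,np.percentile(A[A[:,0]>0,0],95).round(1),np.percentile(A[A[:,0]<1,0],[3,97]).round(1),end=' ')
    print()
E
```

```text
-60 [-55.  -41.8] -45 [-56.2 -42. ] -30 [-55.8 -41.6] -15 [-55.8 -42.4] 0 [-55.6 -42.3] 15 [-55.4 -42. ] 30 [-56.2 -41.9] 45 [-56.6 -42.6] 60 [-63.2 -43.1] 
fx -30 [-97.2 -78.3] fx -18 [-97.3 -78. ] fx -6 [-96.9 -78.3] fx 6 [-96.4 -77.9] fx 18 [-97.  -77.5] fx 30 [-96.1 -77.8] 
plate up -60 37.5 plate up -45 37.2 plate up -30 39.3 plate up -15 37.8 plate up 0 36.7 plate up 15 37.0 plate up 30 37.8 plate up 45 37.3 plate up 60 36.7 
grip 136 22.6 [-12.2  -5.3] grip 141 22.6 [-11.9  -4.7] grip 146 22.7 [-12.8  -4.8] grip 151 22.3 [-11.1  -5.1] grip 156 22.1 [-12.2  -5.3] 
-60 [-54.6 -41.6] -45 [-56.1 -41.6] -30 [-54.8 -35.2] -15 [-55.2 -41.9] 0 [-55.2 -42.2] 15 [-55.  -42.2] 30 [-55.3 -42.8] 45 [-59.4 -42. ] 60 [-57.  -43.2] 
fx -30 [-100.7  -75.6] fx -18 [-98.  -77.3] fx -6 [-98.2 -77.5] fx 6 [-99.1 -76.6] fx 18 [-97.7 -77.1] fx 30 [-97.3 -78.4] 
plate up -60 37.9 plate up -45 38.2 plate up -30 40.1 plate up -15 37.3 plate up 0 36.9 plate up 15 42.7 plate up 30 37.1 plate up 45 37.4 plate up 60 45.5 
grip 136 21.6 [-12.7  -5.2] grip 141 21.6 [-12.8  -5. ] grip 146 22.7 [-10.3  -5.2] grip 151 20.1 [-9.9 -5.1] grip 156 21.4 [-13.8  -5.1]
```

```bash
python3 - <<'E'
from h import *
inseat(); T=lambda *a: SEAT[:3]+RS@np.array(a,float)
print(T(9.5,147,110)); cmd(T(9.5,147,125),TR); print('dz65',(RS@[0,0,-79]).round(1)); print('dy40',(RS@[0,-40,0]).round(2))
E
```

```text
t 10.4 tcp in seat [-63.8   9.7 187.7] F seat [-0.42 -0.36  0.15] w 0.501 M [ 0.02  0.44 -0.02] ang 0.2
[558.30441022 208.14595019 164.00735735]
shift cm [ 6.8  15.24 -1.77] rotvec [-0.001 -0.003 -0.   ]
dz65 [ 38.8   7.3 -68.4]
dy40 [  7.36 -39.32   0.  ]
```

Emit:
{"fn": "send_rows", "kwargs": {"series": [[[1,3,0,0,0,0,0.5],[2.5,6.5,0,0,0,0,0.5],[4,10,0,0,0,0,0.5],[5.5,13,0,0,0,0,0.5],[6.8,15.2,-0.6,0,0,0,0.5],[6.8,15.2,-1.8,0,0,0,0.5],[6.8,15.2,-1.8,0,0,0,0.5],[6.8,15.2,-1.8,0,0,0,0.5]]], "grip_force": 30}}

```text
time_s: 11.2
position: [550.0, 205.5, 176.0]
eef_rot: [-0.663, -0.244, -0.118, 0.698]
contact_force: [-0.6, -0.2, 0.8]
gripper_width: 0.747
```

```bash
python3 - <<'E'
from h import *
inseat(); print(state()['q'].round(2))
T=lambda *a: SEAT[:3]+RS@np.array(a,float)
cmd(T(9.5,147,48),TR)
for n in('side','top'):
    ov(n,7,(130,70,330,220) if n=='side' else (115,110,275,225),4,[])
E
```

```text
t 11.2 tcp in seat [  8.1 146.  124.7] F seat [-0.11 -0.04  1.01] w 0.747 M [0.04 0.44 0.03] ang 0.25
[ 0.41 -0.12 -0.56  0.63 -0.11  1.77]
shift cm [ 3.87  0.83 -6.57] rotvec [ 0.    -0.004  0.   ]
```

View pics/ov_side7.png

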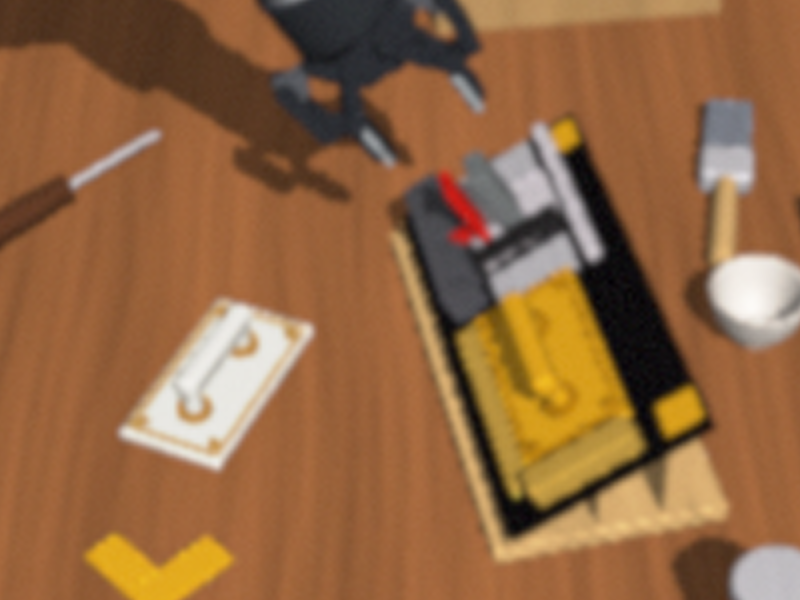

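View pics/ov_top7.png

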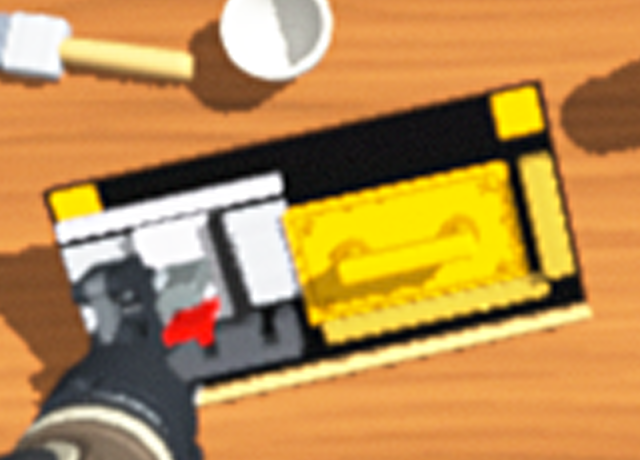

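```bash
python3 - <<'E'
from h import *
yy,xx=np.mgrid[0:384,0:512]; px=np.c_[xx.ravel(),yy.ravel()]
for n in('top','side'):
    z=np.load(n+'6.npz'); L=(withdepth(n,px,z['d'])-SEAT[:3])@RS
    A=L[(L[:,1]>90)&(L[:,1]<185)&(abs(L[:,2])<50)]
    print([(x,int(k.sum()),np.percentile(A[k,2],[50,90]).round(0).tolist()) for x in range(24,80,5) for k in [abs(A[:,0]-x)<2.5] if k.sum()])
E
```

```text
[(24, 100, [16.0, 40.0]), (29, 69, [14.0, 23.0]), (34, 68, [14.0, 21.0]), (39, 65, [15.0, 23.0]), (44, 73, [13.0, 18.0]), (49, 67, [7.0, 18.0]), (54, 65, [12.0, 14.0]), (59, 96, [11.0, 14.0]), (64, 88, [1.0, 7.0]), (69, 63, [-0.0, 2.0]), (74, 73, [1.0, 2.0]), (79, 69, [-0.0, 2.0])]
[(24, 57, [20.0, 43.0]), (29, 42, [15.0, 23.0]), (34, 39, [16.0, 25.0]), (39, 38, [14.0, 21.0]), (44, 43, [14.0, 22.0]), (49, 38, [4.0, 19.0]), (54, 32, [13.0, 15.0]), (59, 43, [13.0, 16.0]), (64, 47, [2.0, 9.0]), (69, 40, [2.0, 3.0]), (74, 35, [1.0, 3.0]), (79, 43, [0.0, 3.0])]
```

Everything there is under 25 mm; descend to TCP z ≈ 48.

Emit:
{"fn": "send_rows", "kwargs": {"series": [[[1,0.2,-1.6,0,0,0,0.5],[2,0.42,-3.4,0,0,0,0.5],[3,0.63,-5.1,0,0,0,0.5],[3.7,0.75,-6.3,0,0,0,0.5],[3.82,0.78,-6.57,0,0,0,0.5],[3.82,0.78,-6.57,0,0,0,0.5],[3.82,0.78,-6.57,0,0,0,0.5]]]}}

```text
time_s: 12.0
position: [589.2, 214.1, 112.3]
eef_rot: [-0.663, -0.245, -0.119, 0.698]
contact_force: [-0.3, -0.4, 0.3]
gripper_width: 0.749
```

```bash
python3 - <<'E'
from h import *
inseat()
for n in('side','top'):
    ov(n,8,(180,70,330,220) if n=='side' else (115,110,275,225),4,[])
E
```

```text
t 12.0 tcp in seat [ 10.9 147.2  49.5] F seat [-0.18 -0.32  0.41] w 0.749 M [ 0.01  0.45 -0.02] ang 0.12
```

View pics/ov_side8.png

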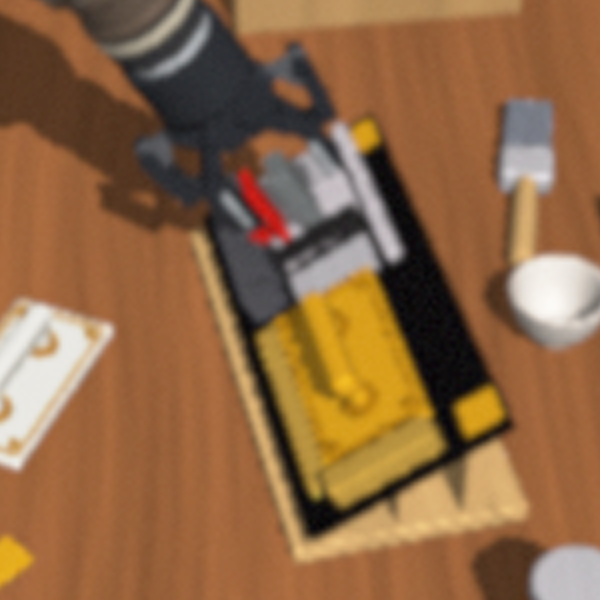

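View pics/ov_top8.png

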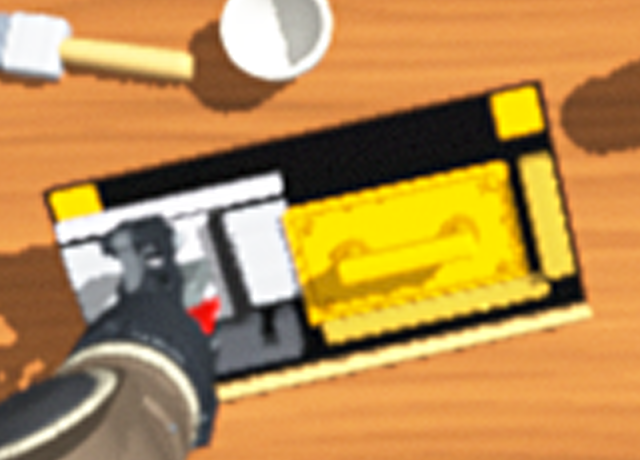

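Emit:
{"fn": "send_rows", "kwargs": {"series": [[[0,0,0,0,0,0,0],[0,0,0,0,0,0,-0.3],[0,0,0,0,0,0,-1],[0,0,0,0,0,0,-1],[0,0,0,0,0,0,-1],[0,0,0,0,0,0,-1],[0,0,0,0,0,0,-1]]], "grip_force": 30}}

```text
time_s: 12.8
position: [587.9, 214.0, 111.0]
eef_rot: [-0.663, -0.244, -0.117, 0.698]
contact_force: [-5.8, -1.8, 4.5]
gripper_width: 0.289
```

```bash
python3 - <<'E'
from h import *
inseat()
E
```

```text
t 12.8 tcp in seat [  9.1 147.3  49. ] F seat [-2.98 -0.69  6.88] w 0.289 M [-0.11  1.67  0.21] ang 0.26
```

Emit:
{"fn": "send_rows", "kwargs": {"series": [[[0.092,-0.49,0,0,0,0,-1],[0.184,-0.98,0,0,0,0,-1],[0.276,-1.47,0,0,0,0,-1],[0.368,-1.97,0,0,0,0,-1],[0.46,-2.46,0,0,0,0,-1],[0.552,-2.95,0,0,0,0,-1],[0.644,-3.44,0,0,0,0,-1],[0.736,-3.93,0,0,0,0,-1],[0.736,-3.93,0,0,0,0,-1],[0.736,-3.93,0,0,0,0,-1]]]}}

```text
time_s: 13.8
position: [595.5, 175.0, 111.0]
eef_rot: [-0.663, -0.244, -0.117, 0.698]
contact_force: [-4.9, 1.6, 3.2]
gripper_width: 0.283
```

```bash
python3 - <<'E'
from h import *
inseat()
for n in('side','top'):
    ov(n,9,(180,70,330,220) if n=='side' else (115,110,275,225),4,[])
inseat()
E
```

```text
t 13.8 tcp in seat [  9.4 107.6  48.8] F seat [-2.36  2.43  5.03] w 0.283 M [0.4  1.62 0.33] ang 0.26
t 13.9 tcp in seat [  9.4 107.6  48.8] F seat [-2.51  2.43  5.54] w 0.285 M [0.37 1.64 0.3 ] ang 0.25
```

View pics/ov_side9.png

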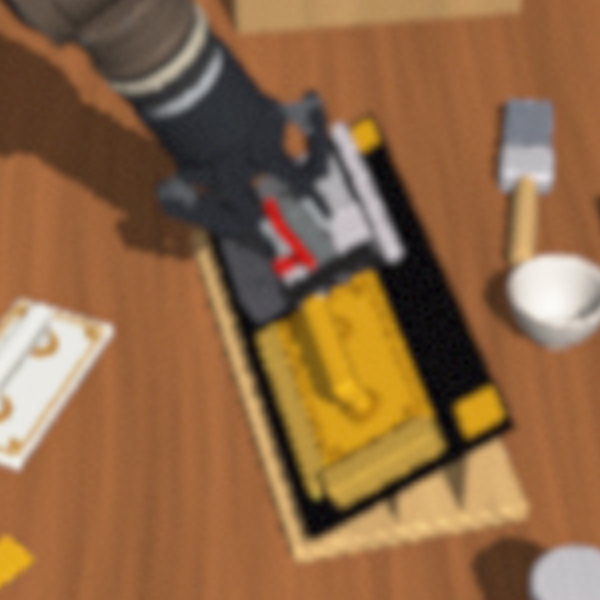

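View pics/ov_top9.png

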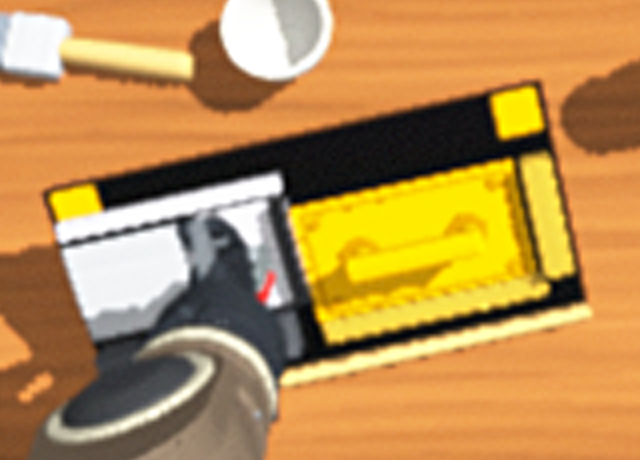

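Emit:
{"fn": "send_rows", "kwargs": {"series": [[[0,0,0,0,0,0,-0.3],[0,0,0,0,0,0,0],[0,0,0,0,0,0,0.3],[0,0,0,0,0,0,0.5],[0,0,0,0,0,0,0.5],[0,0,0,0,0,0,0.5]]]}}

```text
time_s: 14.5
position: [596.9, 174.9, 112.0]
eef_rot: [-0.663, -0.245, -0.119, 0.698]
contact_force: [0.2, -0.7, 0.5]
gripper_width: 0.753
```

```bash
python3 - <<'E'
from h import *
inseat()
for n in('side','top'):
    ov(n,10,(180,70,330,220) if n=='side' else (115,110,275,225),4,[])
yy,xx=np.mgrid[0:384,0:512]; px=np.c_[xx.ravel(),yy.ravel()]
z=np.load('side10.npz');p=z['p'].astype(int); L=(withdepth('side',px,z['d'])-SEAT[:3])@RS
m=((p[...,0]>110)&(p[...,1]<75)&(p[...,2]<80)).ravel()&(L[:,1]>85)&(L[:,1]<130)&(L[:,2]>30)&(L[:,2]<80)
print(m.sum(),np.percentile(L[m],[5,50,95],axis=0).round(1))
E
```

```text
t 14.5 tcp in seat [ 11.1 107.2  49. ] F seat [ 0.34 -0.72  0.38] w 0.753 M [-0.06  0.43 -0.01] ang 0.1
63 [[-12.6  94.1  32.9]
 [ -8.1 100.   60.1]
 [ -4.6 115.1  74. ]]
```

View pics/ov_side10.png

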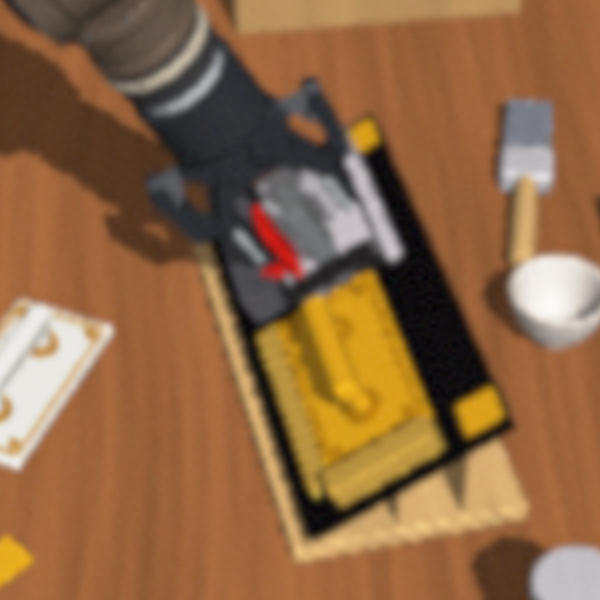

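Tab is back to x −12.6…−5, the same as at rest: latched. Retreat along the normal and check.

Emit:
{"fn": "send_rows", "kwargs": {"series": [[[-0.5,-0.09,0.87,0,0,0,0.5],[-1.5,-0.28,2.6,0,0,0,0.5],[-3,-0.55,5.2,0,0,0,0.5],[-5,-0.9,8.7,0,0,0,0.5],[-7,-1.2,11,0,0,0,0.5],[-11,-1.2,12,0,0,0,0.5],[-15,-1.2,12,0,0,0,0.5],[-18,-1.2,12,0,0,0,0.5],[-18,-1.2,12,0,0,0,0.5]]]}}

```text
time_s: 15.5
position: [413.4, 162.6, 232.2]
eef_rot: [-0.662, -0.245, -0.118, 0.698]
contact_force: [0.7, 0.0, 0.4]
gripper_width: 0.75
```

```bash
python3 - <<'E'
from h import *
inseat()
yy,xx=np.mgrid[0:384,0:512]; px=np.c_[xx.ravel(),yy.ravel()]
for n in('side','top'):
    ov(n,11,CR[n],4,[])
    z=np.load(n+'11.npz');p=z['p'].astype(int); L=(withdepth(n,px,z['d'])-SEAT[:3])@RS
    m=((p[...,0]>110)&(p[...,1]<75)&(p[...,2]<80)).ravel()&(L[:,1]>85)&(L[:,1]<130)&(L[:,2]>30)&(L[:,2]<80)
    print(n,'tab',m.sum(),np.percentile(L[m],[5,50,95],axis=0).round(1).tolist())
    k=(L[:,2]>45)&(L[:,2]<80)&(L[:,1]>70)&(L[:,1]<140)&(L[:,0]>0)&(L[:,0]<35);print('post',np.percentile(L[k],[3,97],axis=0).round(1).tolist())
    ok=(abs(L[:,2])<40)
    # plate: low top surface
    a=L[ok&(abs(L[:,0]-15)<18)&(L[:,2]>3.5)&(L[:,2]<9)&(L[:,1]>-90)&(L[:,1]<90)]; print('plate y',np.percentile(a[:,1],[.5,99.5]).round(1))
    a=L[ok&(abs(L[:,1])<60)&(L[:,2]>3.5)&(L[:,2]<9)&(L[:,0]>0)&(L[:,0]<60)]; print('plate upper x',np.percentile(a[:,0],99).round(1))
    for y in(-50,-20,20,50):
        b=a[abs(a[:,1]-y)<15]; print(y,np.percentile(b[:,0],98).round(1),np.median(b[:,2]).round(1),end='; ')
    print([(np.round(r['position'],1).tolist(),round(r['confidence'],2)) for r in tip_of('jar',n)])
E
```

```text
t 15.5 tcp in seat [-87.  128.9 244.5] F seat [ 0.81 -0.09 -0.04] w 0.75 M [ 0.    0.44 -0.  ] ang 0.19
side tab 64 [[-12.4, 94.0, 33.5], [-7.8, 98.2, 59.1], [-4.9, 116.4, 74.8]]
post [[8.0, 92.5, 47.8], [23.0, 122.1, 75.4]]
plate y [-65.6  79.8]
plate upper x 56.0
-50 55.4 6.3; -20 50.5 6.5; 20 44.9 6.9; 50 39.8 6.9; [([320.0, 235.1], 0.61)]
top tab 80 [[-11.8, 95.2, 37.0], [-6.2, 106.7, 65.1], [-4.9, 119.5, 72.9]]
post [[7.9, 93.7, 46.7], [23.1, 122.1, 73.7]]
plate y [-72.1  77.1]
plate upper x 38.8
-50 38.0 5.6; -20 41.9 5.5; 20 37.1 5.9; 50 36.8 6.3; [([291.7, 133.2], 0.68)]
```

View pics/ov_top11.png

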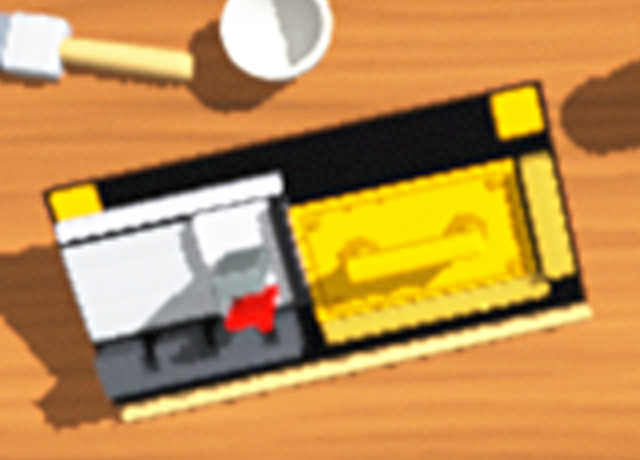

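View pics/ov_side11.png

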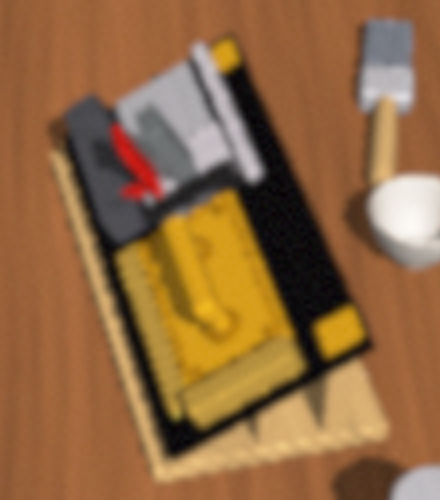

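```bash
python3 -c "
from cell import *
print(job_done())"
```

```text
the job is handed in; nothing more can be done
None
```

I picked up the gilded plate by its bar and laid it on the slanted rest. I lowered it until it touched the board, slid it down until I felt the brass ledge, and let go. Then I squeezed the latch, moved the stop 39.7 mm towards the plate and released it. I handed in at about 15.7 s; the hand-in gives no verdict.

**Last checks (depth images, arm clear of everything):**
- **Plate:** it lies flat with its lower edge on the ledge. Its centre is about 2.5 mm to +y of the seat, and it is square within about 0.01–0.02 rad.
- **Stop:** it is about 40 mm from its start.
- **Red tab:** it is back where it was at rest, with its outer face at about x −12 mm in my seat frame, as before the squeeze. I take the latch as locked.
- **Jar:** both cameras found it where it stood at the start. I did not measure its tilt separately.

**What did not agree:**
- **Seat frame:** the fitted frame was about 2 mm off along the slope against the felt ledge and the depth images.
- **Grip:** it measured about 5 mm upslope of seat x = 0, so I gripped at the measured position.
- **Side camera:** its plate-edge readings in the last check were noisy. They put the upper edge at x 40–55 mm, where the top camera gave about 37–42 mm. I relied on the top camera and the pictures.

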